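# Nest the corner guard and close the keeper

## Robot

A 6-joint arm with a two-finger parallel gripper is mounted at the origin on the work surface. World frame = base frame: x ahead of the robot, y to its left, z up, the work surface at z = 0. Lengths are in m, angles in rad, forces in N, time in s.
With the tool pointing down it reaches from about 0.425 to 0.95 m from the base axis. Payload 3.5 kg.
Tool frame: the origin (TCP) lies between the finger pads; the fingertips stand 17 mm ahead of it and the grasp point (between the pads) lies 2 mm behind it; z points along the fingers, y is the direction in which the jaws open and shut (so a half turn about z gives the same grasp; the last joint's range is limited). The gripper opens to 85 mm and grips with 20 to 120 N. Pads are 22 mm wide; open, the fingers measure 114 mm over their backs; the gripper's body (76 mm by 85 mm) begins 54 mm behind the grasp point. The pads swing forward as they close: fully open they stand 13 mm farther back than shut.
Start: joints at [1.035, 0.286, 1.577, -0, 1.279, -0.15], TCP at [0.254, 0.625, 0.225] pointing down, gripper open.
Joint ranges: [-2.77, 2.77], [-0.9, 2.22], [0.21, 2.48], [-1.53, 4.67], [0.24, 2.81], [-2.84, 2.84]. Speed limits (rad/s): [2.79, 2.79, 3.14, 3.14, 3.14, 3.14].

## Interface

Orientations are given as a unit quaternion [x, y, z, w].
In Python, from plant import ctrl gives the robot as it stands.
- The arm moves only by the tool carry_out, never from a script. Its argument "commands" is a list of rows, each an object with "delta_pos": the shift along the tool's x, y, z in m, a list of three; "delta_rot": the turn, a rotation vector about the tool's x, y, z in rad, a list of three; "claw": the opening in per cent of the stroke, from 0 (shut) to 100 (fully open). A call has 1 to 8 rows; each row is the pose to reach, as a shift and turn from the pose measured when the call began, along the tool's axes at that moment; what a row does not reach only later rows make up. A row lasts 1/12 s, in which the tool goes at most 41.7 mm and 7.16 degrees, less where a joint would pass 70% of its speed; a pose out of reach is approached as far as the arm can. A call with a gripper value outside its range is refused whole. The fingers move at their own pace and stop on an object; "force" is the grip in N (left out, the last holds). Time passes only in rows, so rows that repeat a pose let the fingers close. It gives the time, the measured TCP pose, the force and the opening at its end, in the units of the state.
- ctrl.get_state(): the state, without advancing time (a new reading comes with each control period).
- ctrl.read_camera(name): name is "side" or "top"; returns (picture, depth): 420x560x3 uint8, red, green, blue; 420x560 float32, m along the optical axis (not along the pixel's ray), 0 where there is no reading.
- ctrl.camera_info(name): a dict with "fx", "fy", "cx", "cy" (pixels), "rvec" (rotation vector, rad) and "tvec" (3), from world to camera coordinates, as OpenCV has them. Camera axes: x right, y down, z forward; pixel columns grow to the right and rows downward; lengths in m; the calibration is good to about 2 mm. A picture is of the moment at which its call begins. camera_info takes no time and is no camera call.
- ctrl.sign_off(): hands the job in, once; it reports no verdict.
The state is a dict: "time": time; "qpos": joint angles; "dq": joint speeds; "joint_efforts": joint torques, N m; "eef_pos": TCP position; "tcp_rot": TCP orientation; "contact_force": force on the tool from outside, world axes, zero at the start; "wrist_torque": the same for the moment, N m; "opening": opening from 0.0 (shut) to 1.0 (fully open).
Only numpy, scipy, OpenCV 4.12 (cv2) and the standard library are available. Lean on these libraries where they do the work, as an engineer would, in place of code of your own. Each camera call takes 0.05 s, during which the arm holds its last target.

## Task

Take the blue corner guard from the worktop and nest it into the grey guard lying in the white rack, corner into corner, legs flat against legs and ends level; have it fully home before you let go. Then, with the guard released, swing the rack's keeper arm by its orange knob fully closed over the nested guards. Leave the grey guard seated in the rack and do not disturb the bottle, the roll and the box.

Things in the scene. Friction and masses are not known exactly. Their poses are not given: they have to be found in the camera images.
- rack: White fixed rack, 175 x 160 mm base, with a V cradle 150 mm long. Origin on the worktop below the V's apex line; y along the V, -x roughly facing the robot. Apex of the inner faces 20 mm above the origin; one wall (32 mm) leans 35 deg from vertical towards -x, direction [-0.574, 0, 0.819], the other (40 mm) goes along [0.819, 0, 0.574]. Keeper post, 20 mm thick, at x = +100 mm.
- small_guard: Grey angle section, loose, seated in the rack's V: two legs 45 mm wide outside, 10 mm thick, at 90 deg; 140 mm long, about 150 g. Origin on the outer corner edge, mid-length; y along the length, z up one leg, x up the other. In the rack z points up and towards the robot side, 35 deg from vertical.
- large_guard: Blue angle section, loose: legs 60 mm wide outside, 10 mm thick, at 90 deg; 140 mm long, about 180 g. Origin on the outer corner edge, mid-length; y along the length, z and x along the legs. Starts with the x leg flat on the worktop, the z leg upright on the robot side. Nested, its legs stand 25 mm proud of the grey guard's.
- nest_seat (a point): Point at mid-length of the inner corner of the grey guard, where the blue guard's outer corner edge belongs (10 mm along x and z from the small guard's origin).
- keeper (a joint): Keeper arm angle, rad, about the vertical hinge on the post: 0 = closed against its stop, arm along the rack's -x across the middle of the V; grows as it opens, up to 1.9, towards the rack's -y (1.57 = along -y, behind the V). Stiff hinge (0.05 N m friction), stays where it is left.
- keeper_knob (a point): Centre of the orange upright knob (18 mm diameter, 34 mm tall) on the keeper arm's end, 125 mm from the hinge axis; 135 mm above the worktop. The dark arm under it (14 mm wide, 14 mm high) spans 104 to 118 mm above the worktop.
- keeper_hinge (a point): Point on the vertical hinge axis, at the top of the post, 104 mm above the worktop.
- disinfectant: White bottle with green cap, 60 mm diameter, 150 mm tall; bystander. Origin at the centre of its underside.
- pouch_roll: Pale blue roll, 90 mm diameter, 55 mm tall, standing on its end; bystander. Origin at the centre of its underside.
- glove_box: Green carton 80 x 120 x 70 mm; bystander. Origin at the centre of its underside.
Things that resemble listed ones, but are neither listed nor needed, are in the scene too. There is more than one size of the large_guard; the job needs the smaller. Several things have the shape of the rack; the one meant has the colours described above.

How it is judged:
On the way, in this order (a step that is already met when the one before it is completed fails the run):
1. the blue guard is home in the grey one while the fingers still hold it, keeper still open (x of large_guard in the frame of small_guard between 0.004 and 0.016 m and z of large_guard in the frame of small_guard between 0.004 and 0.016 m and y of large_guard in the frame of small_guard between -0.01 and 0.01 m and angle between the y axis of large_guard and the y axis of small_guard, either way round below 0.08 rad and (angle between the z axis of large_guard and the z axis of small_guard, either way round below 0.12 rad or angle between the z axis of large_guard and the x axis of small_guard, either way round below 0.12 rad) and contact force between the fingers and large_guard above 0.5 N and value of joint keeper above 0.8 rad), for 0.1 s.
2. the blue guard is released, lying nested, keeper still open (x of large_guard in the frame of small_guard between 0.005 and 0.015 m and z of large_guard in the frame of small_guard between 0.005 and 0.015 m and y of large_guard in the frame of small_guard between -0.01 and 0.01 m and angle between the y axis of large_guard and the y axis of small_guard, either way round below 0.08 rad and (angle between the z axis of large_guard and the z axis of small_guard, either way round below 0.12 rad or angle between the z axis of large_guard and the x axis of small_guard, either way round below 0.12 rad) and contact force between the fingers and large_guard below 0.05 N and value of joint keeper above 0.8 rad), for 0.2 s.
3. the keeper arm is closed over the nested guards (x of large_guard in the frame of small_guard between 0.005 and 0.015 m and z of large_guard in the frame of small_guard between 0.005 and 0.015 m and y of large_guard in the frame of small_guard between -0.01 and 0.01 m and angle between the y axis of large_guard and the y axis of small_guard, either way round below 0.08 rad and (angle between the z axis of large_guard and the z axis of small_guard, either way round below 0.12 rad or angle between the z axis of large_guard and the x axis of small_guard, either way round below 0.12 rad) and value of joint keeper below 0.12 rad), for 0.2 s.
At the end, for the whole second after the job is handed in: The blue guard's outer corner lies within 5 mm of the grey guard's inner corner along both legs, ends level within 10 mm, lengths parallel within 0.08 rad and legs within 0.12 rad (either way round); grey guard still in the rack, keeper within 0.12 rad of closed, all at rest (all of step 3 and distance between small_guard and rack below 0.03 m and linear speed of each of large_guard, small_guard below 0.02 m/s and velocity of joint keeper between -0.05 and 0.05 rad/s); the robot touches nothing.
It fails at once if a bystander is shoved more than 40 mm or tipped over (distance of any of disinfectant, pouch_roll, glove_box from where it was at the start of the episode above 0.04 m or angle between any of disinfectant, pouch_roll, glove_box's own z axis and vertical above 0.5 rad).
It fails at once if the grey guard is moved out of its seat (more than 20 mm) (distance of small_guard from where it was at the start of the episode above 0.02 m).
It also fails if it takes over 58 s, if anything falls off the work surface, if the arm or the gripper's body presses on something with over 40 N, if the wrist force passes 120 N, or if a joint passes its speed limit or range.

## Working session

There is one attempt and no reset: what is moved stays moved. The work goes in short steps, Python scripts to look and compute and a tool call to move; the robot and the scene stay as the last step left them, time stands still between calls to the robot, and variables do not carry over. Pictures are saved under pics/ and viewed, and the job is handed in when it is done.

Besides the shell and the picture viewer there is one more tool, called after "Request:" by a JSON object that holds its "op" and its "data", one argument or row to a line. carry_out: Moves the arm, as the interface text tells. Its arguments: {"type":"object","properties":{"commands":{"type":"array"},"force":{"type":"number"}},"required":["commands"]}

```bash
ls; mkdir -p pics
python3 - <<'E'
from plant import ctrl
import cv2,numpy as np
for n in ("side","top"):
    im,d=ctrl.read_camera(n); cv2.imwrite(f"pics/{n}0.png",im[:,:,::-1]); np.savez(f"{n}0.npz",im=im,d=d)
    i=ctrl.camera_info(n);print(i); R=cv2.Rodrigues(np.array(i["rvec"]))[0]; print(-R.T@np.array(i["tvec"]), R[2])
print(ctrl.get_state())
E
```

```text
pics
{'fx': 497.3704251599001, 'fy': 497.3704251599001, 'cx': 281.76453841618473, 'cy': 208.38915075391728, 'rvec': array([ 2.21056728, -0.06317247,  0.02049958]), 'tvec': array([-0.46532353,  0.1032188 ,  1.68061192])}
[ 0.40523198 -1.30903639  1.08344234] [ 0.03770229  0.800852   -0.59767434]
{'fx': 469.4842343045255, 'fy': 469.4842343045255, 'cx': 287.96866259401656, 'cy': 217.2378972472135, 'rvec': array([ 2.21645996, -2.15350757,  0.12785595]), 'tvec': array([-0.03197775,  0.49506258,  1.58015884])}
[0.34660569 0.01872506 1.61942131] [ 0.09303083 -0.02271883 -0.995404  ]
{'time': 0.1, 'qpos': array([ 1.03498680e+00,  2.87103984e-01,  1.57803797e+00,  1.43897080e-05,
        1.27859457e+00, -1.50042984e-01]), 'dq': array([ 0.00092598, -0.00169925, -0.00308687,  0.0008831 ,  0.00146589,
       -0.00070002]), 'joint_efforts': array([ 1.61910157e-04, -4.07292831e+01, -2.93700367e+01, -2.32756474e-04,
        3.43951528e-03,  1.59545908e-05]), 'eef_pos': array([0.25366358, 0.62486638, 0.22326358]), 'tcp_rot': array([ 1.91691421e-01,  9.81454660e-01, -1.00720675e-03, -3.66919243e-04]), 'contact_force': array([-0.20729571, -0.21454196, -0.29627137]), 'wrist_torque': array([ 0.09917536, -0.04570534,  0.01060257]), 'opening': 0.9974921677343029}
```

View pics/side0.png

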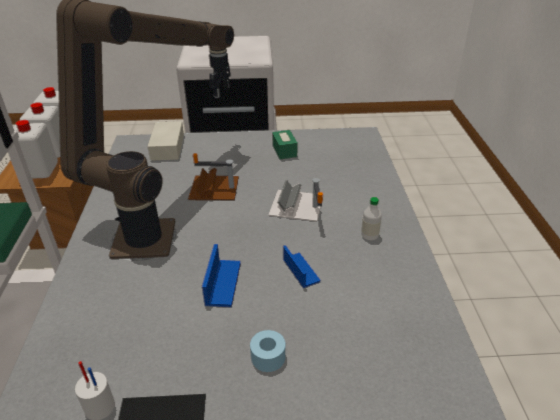

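View pics/top0.png

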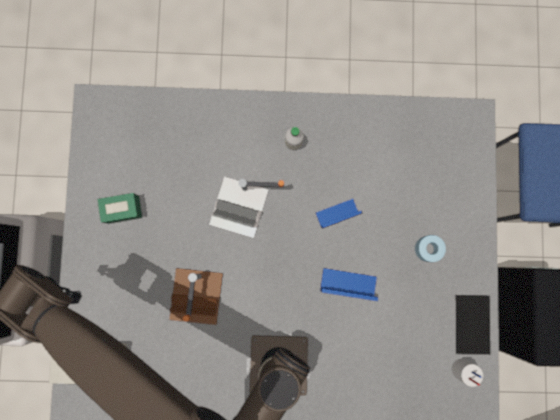

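The side view shows the white rack at (300,200) with the grey guard in it at (290,195) and the knob at (320,198). The small blue guard is at (300,265). The top view shows the rack at (240,208), the knob at (281,184) and the small blue guard at (338,213). The large blue guard at (350,283) is the decoy.

```bash
cat > h.py <<'E'
import numpy as np,cv2
from plant import ctrl
def cam(n):
    i=ctrl.camera_info(n);R=cv2.Rodrigues(np.array(i["rvec"]))[0];return i,R,np.array(i["tvec"])
def cloud(n,d):
    i,R,t=cam(n);v,u=np.mgrid[:d.shape[0],:d.shape[1]]
    P=np.stack([(u-i["cx"])/i["fx"]*d,(v-i["cy"])/i["fy"]*d,d],-1)
    return (P-t)@R
def plane(n,uv,z):
    i,R,t=cam(n);uv=np.atleast_2d(uv).astype(float);C=-R.T@t
    r=np.c_[(uv[:,0]-i["cx"])/i["fx"],(uv[:,1]-i["cy"])/i["fy"],np.ones(len(uv))]@R
    return C+r*((z-C[2])/r[:,2])[:,None]
E
cat > m.py <<'E'
from h import *
def masks(im):
    h=cv2.cvtColor(im,cv2.COLOR_RGB2HSV);H,S,V=[h[...,k].astype(int) for k in range(3)]
    return dict(blue=(H>105)&(H<128)&(S>150)&(V>60),orange=(H>5)&(H<16)&(S>200)&(V>120))
if __name__=="__main__":
    for n in("top","side"):
        z=np.load(n+"0.npz");im,d=z["im"],z["d"];W=cloud(n,d)
        for k,m in masks(im).items():
            c,l,s,ce=cv2.connectedComponentsWithStats(m.astype(np.uint8))
            for j in range(1,c):
                if s[j,4]<15: continue
                p=W[(l==j)&(d>0)]
                print(n,k,ce[j].round(1),s[j],"mean",p.mean(0).round(3),"min",p.min(0).round(3),"max",p.max(0).round(3))
    for n,b in(("top",(195,160,380,245)),("side",(260,165,345,290))):
        im=np.load(n+"0.npz")["im"][b[1]:b[3],b[0]:b[2]]
        cv2.imwrite(f"pics/{n}z.png",cv2.resize(im[:,:,::-1],None,fx=4,fy=4,interpolation=cv2.INTER_CUBIC))
E
python3 m.py
```

```text
top blue [338.  212.9] [318 200  43  27 514] mean [ 0.516 -0.189  0.018] min [ 0.466 -0.258 -0.002] max [ 0.564 -0.121  0.066]
top blue [352.7 285.2] [322 270  55  30 823] mean [ 0.272 -0.243  0.023] min [ 0.232 -0.318  0.   ] max [ 0.321 -0.134  0.09 ]
side blue [219.9 280.5] [ 203  244   37   63 1483] mean [ 0.269 -0.241  0.029] min [ 0.228 -0.327  0.002] max [ 0.324 -0.132  0.087]
side blue [300.1 268.2] [284 246  36  41 662] mean [ 0.511 -0.204  0.029] min [ 0.465 -0.266  0.002] max [ 0.566 -0.117  0.067]
side blue [ 91.5 375.3] [ 88 368   8  17  27] mean [ 0.011 -0.623  0.129] min [ 0.007 -0.625  0.093] max [ 0.013 -0.619  0.152]
```

View pics/topz.png

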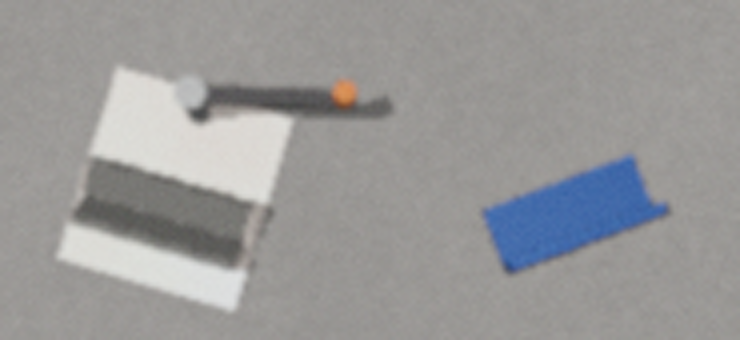

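View pics/sidez.png

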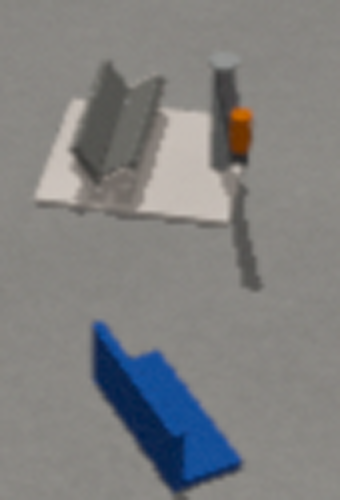

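The zooms show the grey guard in the V, robot side leg steep, with the keeper open along world -y. The small blue guard's upright leg is its lower-left edge. Next I fit the poses.

```bash
cat > m2.py <<'E'
from h import *
z=np.load("top0.npz");im,d=z["im"],z["d"];W=cloud("top",d)
h=cv2.cvtColor(im,cv2.COLOR_RGB2HSV);H,S,V=[h[...,k].astype(int) for k in range(3)]
zs=np.load("side0.npz");ims,ds=zs["im"],zs["d"];Ws=cloud("side",ds)
hs=cv2.cvtColor(ims,cv2.COLOR_RGB2HSV);Hs,Ss,Vs=[hs[...,k].astype(int) for k in range(3)]
yy,xx=np.mgrid[:420,:560]
print("orange px",im[183,281],ims[198,320])
# knob
for n,hh,WW,dd,b in(("top",h,W,d,(270,175,295,195)),("side",hs,Ws,ds,(305,185,335,210))):
    m=(hh[...,0]<20)&(hh[...,1]>130)&(xx>b[0])&(xx<b[2])&(yy>b[1])&(yy<b[3])
    c=[xx[m].mean(),yy[m].mean()];p=WW[m&(dd>0)]
    print(n,"knob px",np.round(c,1),m.sum(),"median",np.median(p,0).round(3),"plane",plane(n,c,.152 if n=="top" else .137)[0].round(3))
# hinge cap
print("hinge top px (242.5,183.5)", plane("top",(242.5,183.5),.118)[0].round(3), W[183,242].round(3))
# heights on table
print("table z",np.median(W[300:340,400:440,2]).round(4),np.median(Ws[330:360,330:400,2]).round(4))
# base rect
m=((V>185)&(S<40)&(xx>200)&(xx<275)&(yy>170)&(yy<245)).astype(np.uint8)
g=((V<150)&(V>60)&(S<60)&(xx>205)&(xx<270)&(yy>190)&(yy<235)).astype(np.uint8)
b=((H>105)&(H<128)&(S>150)&(xx>300)&(xx<370)&(yy<240)).astype(np.uint8)
print("base z",np.median(W[(m>0)&(d>0)],0).round(3))
pts=plane("top",np.c_[xx[m>0],yy[m>0]],.006)[:,:2].astype(np.float32)
r=cv2.minAreaRect(pts*1000);print("base rect mm",r,cv2.boxPoints(r).round(0).tolist())
# blue
for WW,dd,hh,lab in((W,d,h,"top"),(Ws,ds,hs,"side")):
    mm=(hh[...,0]>105)&(hh[...,0]<128)&(hh[...,1]>150)&(dd>0)
    P=WW[mm];P=P[(P[:,0]>.42)&(P[:,0]<.62)]
    low=P[P[:,2]<.02];hi=P[P[:,2]>.03]
    print(lab,"low z",np.median(low[:,2]).round(4),len(low),"hi",len(hi),"zmax",np.percentile(P[:,2],98).round(3))
    for q,nm in((low,"low"),(hi,"hi"),(P,"all")):
        if len(q)<20: continue
        r=cv2.minAreaRect((q[:,:2]*1000).astype(np.float32));print("  ",nm,np.round(r[0],1),np.round(r[1],1),round(r[2],1))
# grey guard points, plane normals
for WW,dd,hh,lab,bx in((W,d,h,"top",(205,190,270,235)),(Ws,ds,hs,"side",(272,170,305,215))):
    mm=(hh[...,2]<165)&(dd>0)&(xx>bx[0])&(xx<bx[2])&(yy>bx[1])&(yy<bx[3])
    P=WW[mm];P=P[(P[:,2]>.035)&(P[:,2]<.09)]
    r=cv2.minAreaRect((P[:,:2]*1000).astype(np.float32));print(lab,"grey",len(P),np.round(r[0],1),np.round(r[1],1),round(r[2],1),"z",P[:,2].min().round(3),P[:,2].max().round(3))
E
python3 m2.py
```

```text
orange px [214 143  86] [112  55   0]
top knob px [280.6 183.4] 21 median [0.59  0.01  0.151] plane [0.59  0.012 0.152]
side knob px [319.5 197.1] 59 median [0.59  0.005 0.142] plane [0.592 0.013 0.137]
hinge top px (242.5,183.5) [0.592 0.134 0.118] [0.593 0.136 0.118]
table z 0.0003 0.0016
base z [0.557 0.153 0.008]
base rect mm ((531.8881225585938, 153.19418334960938), (160.75428771972656, 181.0679168701172), 75.27582550048828) [[424.0, 98.0], [599.0, 52.0], [640.0, 208.0], [465.0, 254.0]]
top low z 0.0099 436 hi 81 zmax 0.064
   low [464.9 359.4] [  76.  1229.9] 5.8
   hi [ 493.3 -193.9] [  7.4 136.7] 22.6
   all [460.  356.6] [  86.3 1234.4] 5.8
side low z 0.012 347 hi 262 zmax 0.064
   low [ 515.3 -190.6] [ 60.9 143.1] 22.8
   hi [450.1 350.9] [  47.6 1240.2] 4.5
   all [452.4 350.2] [  90.  1239.6] 6.6
top grey 671 [503.4 161.1] [148.9  59.4] 75.0 z 0.035 0.07
side grey 461 [499.1 155. ] [154.3  62. ] 75.0 z 0.035 0.07
```

```bash
cat > m3.py <<'E'
from h import *
exec(open("m2.py").read().split("print(\"orange")[0].split("import *")[1])
def rng(P,o,yaw,lab):
    c,s=np.cos(yaw),np.sin(yaw);q=(P[:,:2]-o)@np.array([[c,-s],[s,c]])*1000
    f=lambda a:np.percentile(a,[0,2,5,50,95,98,100]).round(1)
    print(lab,len(P),"x",f(q[:,0]),"y",f(q[:,1]),"z",f(P[:,2]*1000))
for WW,dd,hh,lab in((W,d,h,"top"),(Ws,ds,hs,"side")):
    mm=(hh[...,0]>105)&(hh[...,0]<128)&(hh[...,1]>150)&(dd>0)
    P=WW[mm];P=P[(P[:,0]>.42)&(P[:,0]<.62)&(P[:,1]>-.32)&(P[:,1]<-.08)]
    for s_,n in((P[P[:,2]<.02],"low"),(P[P[:,2]>.03],"hi"),(P[P[:,2]>.055],"tip")):
        r=cv2.minAreaRect((s_[:,:2]*1000).astype(np.float32));print(lab,n,np.round(r[0],1),np.round(r[1],1),round(r[2],1))
        rng(s_,np.array([.488,-.198]),np.radians(22.5),lab+n)
for WW,dd,hh,lab,bx in((W,d,h,"top",(205,190,275,240)),(Ws,ds,hs,"side",(265,170,315,215))):
    mm=(dd>0)&(xx>bx[0])&(xx<bx[2])&(yy>bx[1])&(yy<bx[3])&(WW[...,2]>.03)&(WW[...,2]<.075)
    for n,mk in(("grey",hh[...,2]<140),("white",hh[...,2]>165),("all",hh[...,2]>0)):
        P=WW[mm&mk]
        if len(P)>10: rng(P,np.array([.4965,.161]),np.radians(-14.8),lab+n)
for n,src,b,f in(("top",im,(205,185,275,240),11),("side",ims,(265,170,330,220),11)):
    c=src[b[1]:b[3],b[0]:b[2]];cv2.imwrite(f"pics/{n}zz.png",cv2.resize(c[:,:,::-1],None,fx=f,fy=f,interpolation=cv2.INTER_NEAREST))
E
python3 m3.py
```

```text
top low [ 520. -186.] [ 44.1 130.9] 21.9
toplow 430 x [12.1 13.  14.3 33.9 53.1 54.4 56.2] y [-66.7 -63.5 -59.4  -5.3  57.4  61.5  64.4] z [-1.6  2.4  4.1 10.  15.8 16.8 19.9]
top hi [ 493.3 -193.9] [  7.4 136.7] 22.6
tophi 81 x [ 2.8  3.   3.2  6.7  9.9 10.1 10.2] y [-66.6 -62.1 -56.9   1.   62.6  67.1  70.1] z [47.2 50.8 53.3 60.4 65.5 65.9 66.3]
top tip [ 493.3 -193.9] [  7.4 136.7] 22.6
toptip 75 x [ 2.8  3.   3.2  6.7  9.7 10.1 10.2] y [-66.6 -60.9 -56.3   1.1  61.6  67.5  70.1] z [55.3 55.4 56.3 60.6 65.6 66.  66.3]
side low [ 515.3 -190.6] [ 60.9 143.1] 22.8
sidelow 347 x [-2.6 -1.8 -0.9 40.1 55.7 57.  58.3] y [-75.3 -71.  -69.1 -23.4  56.4  61.7  68.1] z [ 2.4  5.6  7.5 12.  17.8 19.1 19.6]
side hi [ 491.3 -199.7] [ 13.4 142.3] 23.1
sidehi 261 x [-4.5 -3.2 -2.5  0.1  7.3  8.5  9.1] y [-74.  -71.4 -69.9 -12.1  54.2  58.9  68.3] z [30.1 31.2 32.5 55.1 64.4 65.6 67.4]
side tip [ 491.2 -198.1] [ 12.4 139.3] 22.4
sidetip 131 x [-3.4 -3.1 -2.5  2.   8.2  8.7  9.1] y [-71.  -70.3 -69.  -10.4  54.8  61.2  68.3] z [55.1 55.6 56.4 60.8 65.3 66.  67.4]
topgrey 672 x [-21.5 -19.9 -18.3   8.2  31.9  34.   35.7] y [-70.7 -66.6 -62.4   0.   62.6  67.1  70.9] z [30.2 32.5 33.9 46.8 61.7 64.1 69.5]
topwhite 51 x [-26.  -25.8 -25.7 -23.7  21.1  23.6  25.4] y [-72.7 -72.6 -71.5   8.3  76.4  76.8  77.8] z [34.3 35.2 36.1 56.  62.5 63.6 66.4]
topall 786 x [-26.  -24.4 -22.8   6.8  32.7  34.5  36.2] y [-72.7 -68.8 -65.    1.6  67.6  72.9  77.8] z [30.2 32.6 34.  47.4 62.2 64.3 69.5]
sidegrey 489 x [-26.9 -22.9 -20.2   4.   34.9  96.5  98.7] y [-82.4 -77.7 -74.  -11.1  61.2  67.1  72. ] z [30.5 33.3 35.2 48.9 63.8 66.6 73.8]
sideall 514 x [-27.  -24.4 -21.5   2.7  89.   96.   98.7] y [-82.4 -77.8 -74.3 -11.7  61.2  67.5  72. ] z [30.5 32.3 35.  48.8 63.7 66.5 73.8]
```

View pics/topzz.png

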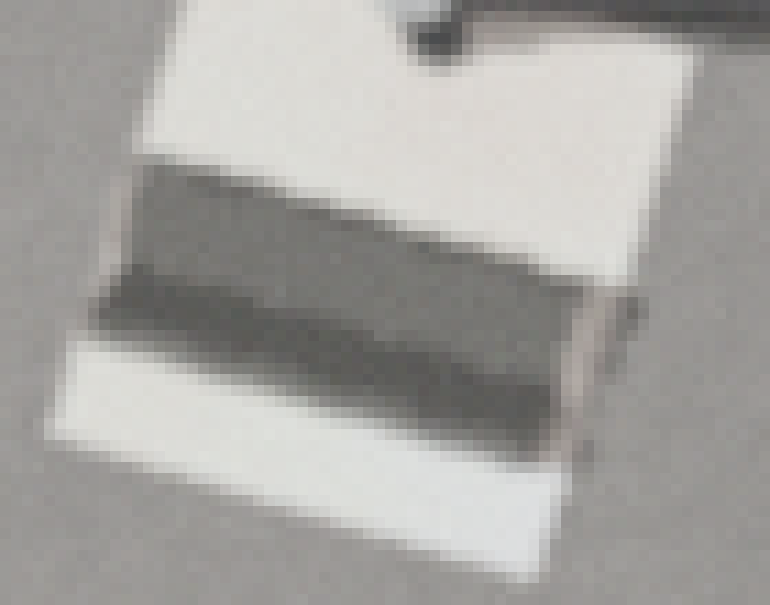

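View pics/sidezz.png

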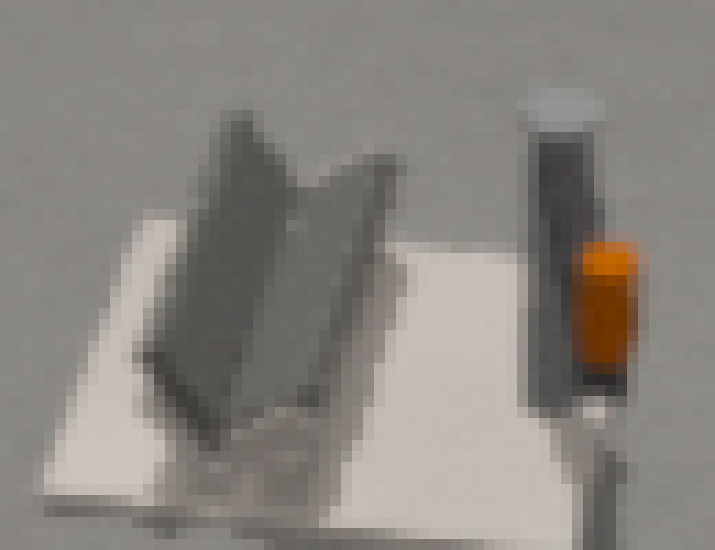

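```bash
cat > g.py <<'E'
from h import *
from scipy.spatial.transform import Rotation as R
def yawdown(a,tilt=0.0):
    # tool y at world yaw a (horizontal), tool z down; tilt: rot about world axis perpendicular
    y=np.array([np.cos(a),np.sin(a),0]);z=np.array([0,0,-1.]);x=np.cross(y,z)
    return R.from_matrix(np.c_[x,y,z])
def to(p,r,show=True):
    s=ctrl.get_state();c=R.from_quat(s["tcp_rot"]);e=s["eef_pos"]
    dp=c.inv().apply(np.array(p)-e);dr=(c.inv()*r).as_rotvec()
    print("t",round(s["time"],2),"eef",e.round(4),"q",s["qpos"].round(3),"open",round(s["opening"],3),"F",s["contact_force"].round(2))
    print("dp",dp.round(4).tolist(),"dr",dr.round(4).tolist(),"rows>=",np.ceil(max(np.linalg.norm(dp)/.0417,np.degrees(np.linalg.norm(dr))/7.16)))
BO=np.array([.488,-.198]);BY=np.radians(22.5)
RO=np.array([.4965,.161,0]);RY=np.radians(-14.8)
E
python3 - <<'E'
from g import *
to([.50,.2,.26],yawdown(BY))
E
```

```text
t 0.1 eef [0.2537 0.6249 0.2233] q [ 1.035  0.287  1.578  0.     1.279 -0.15 ] open 0.997 F [-0.21 -0.21 -0.3 ]
dp [-0.3881, -0.301, -0.0362] dr [-0.0021, 0.0005, 0.7923] rows>= 12.0
```

Request:
{"op": "carry_out", "data": {
  "commands": [
    {"delta_pos": [-0.388, -0.301, -0.036], "delta_rot": [-0.002, 0, 0.792], "claw": 100},
    {"delta_pos": [-0.388, -0.301, -0.036], "delta_rot": [-0.002, 0, 0.792], "claw": 100},
    {"delta_pos": [-0.388, -0.301, -0.036], "delta_rot": [-0.002, 0, 0.792], "claw": 100},
    {"delta_pos": [-0.388, -0.301, -0.036], "delta_rot": [-0.002, 0, 0.792], "claw": 100},
    {"delta_pos": [-0.388, -0.301, -0.036], "delta_rot": [-0.002, 0, 0.792], "claw": 100},
    {"delta_pos": [-0.388, -0.301, -0.036], "delta_rot": [-0.002, 0, 0.792], "claw": 100},
    {"delta_pos": [-0.388, -0.301, -0.036], "delta_rot": [-0.002, 0, 0.792], "claw": 100},
    {"delta_pos": [-0.388, -0.301, -0.036], "delta_rot": [-0.002, 0, 0.792], "claw": 100}
  ]
}}

```text
time: 0.77
eef_pos: [0.4206, 0.3356, 0.2481]
tcp_rot: [0.556, 0.831, -0.0, 0.0]
contact_force: [0.9, 0.8, 0.6]
opening: 1.003
```

Run:
```python
from g import *
to([.493,-.196,.16],yawdown(BY))
```

```text
t 0.77 eef [0.4206 0.3356 0.2481] q [ 4.850e-01 -3.500e-02  1.887e+00 -1.000e-03  1.290e+00  9.400e-02] open 1.003 F [0.87 0.75 0.61]
dp [-0.5189, -0.136, 0.0885] dr [-0.0005, 0.0006, -0.001] rows>= 14.0
```

Request:
{"op": "carry_out", "data": {
  "commands": [
    {"delta_pos": [-0.519, -0.136, 0.088], "delta_rot": [0, 0, 0], "claw": 100},
    {"delta_pos": [-0.519, -0.136, 0.088], "delta_rot": [0, 0, 0], "claw": 100},
    {"delta_pos": [-0.519, -0.136, 0.088], "delta_rot": [0, 0, 0], "claw": 100},
    {"delta_pos": [-0.519, -0.136, 0.088], "delta_rot": [0, 0, 0], "claw": 100},
    {"delta_pos": [-0.519, -0.136, 0.088], "delta_rot": [0, 0, 0], "claw": 100},
    {"delta_pos": [-0.519, -0.136, 0.088], "delta_rot": [0, 0, 0], "claw": 100},
    {"delta_pos": [-0.519, -0.136, 0.088], "delta_rot": [0, 0, 0], "claw": 100},
    {"delta_pos": [-0.519, -0.136, 0.088], "delta_rot": [0, 0, 0], "claw": 100}
  ]
}}

```text
time: 1.43
eef_pos: [0.4643, 0.0097, 0.1941]
tcp_rot: [0.556, 0.831, -0.0, 0.0]
contact_force: [0.8, 0.0, -0.1]
opening: 0.998
```

Run:
```python
from g import *
to([.493,-.196,.12],yawdown(BY))
```

```text
t 1.43 eef [0.4643 0.0097 0.1941] q [-1.980e-01 -1.650e-01  2.107e+00 -1.000e-03  1.199e+00 -5.890e-01] open 0.998 F [ 0.8   0.05 -0.09]
dp [-0.2011, -0.052, 0.0743] dr [-0.0005, 0.0005, -0.0009] rows>= 6.0
```

Request:
{"op": "carry_out", "data": {
  "commands": [
    {"delta_pos": [-0.201, -0.052, 0.074], "delta_rot": [0, 0, 0], "claw": 100},
    {"delta_pos": [-0.201, -0.052, 0.074], "delta_rot": [0, 0, 0], "claw": 70},
    {"delta_pos": [-0.201, -0.052, 0.074], "delta_rot": [0, 0, 0], "claw": 50},
    {"delta_pos": [-0.201, -0.052, 0.074], "delta_rot": [0, 0, 0], "claw": 50},
    {"delta_pos": [-0.201, -0.052, 0.074], "delta_rot": [0, 0, 0], "claw": 50},
    {"delta_pos": [-0.201, -0.052, 0.074], "delta_rot": [0, 0, 0], "claw": 50},
    {"delta_pos": [-0.201, -0.052, 0.074], "delta_rot": [0, 0, 0], "claw": 50},
    {"delta_pos": [-0.201, -0.052, 0.074], "delta_rot": [0, 0, 0], "claw": 50}
  ]
}}

```text
time: 2.1
eef_pos: [0.4924, -0.1959, 0.1196]
tcp_rot: [0.557, 0.831, -0.0, -0.001]
contact_force: [-0.1, 1.2, 1.2]
opening: 0.497
```

Run:
```python
from g import *
to([.493,-.196,.056],yawdown(BY))
im,d=ctrl.read_camera("side");cv2.imwrite("pics/s1.png",cv2.resize(im[180:320,220:400,::-1],None,fx=4,fy=4))
```

```text
t 2.1 eef [ 0.4924 -0.1959  0.1196] q [-0.57   0.083  2.016 -0.     1.045 -0.96 ] open 0.497 F [-0.07  1.24  1.18]
dp [-0.0005, 0.0006, 0.0636] dr [-0.0013, -0.0016, -0.0026] rows>= 2.0
```

View pics/s1.png

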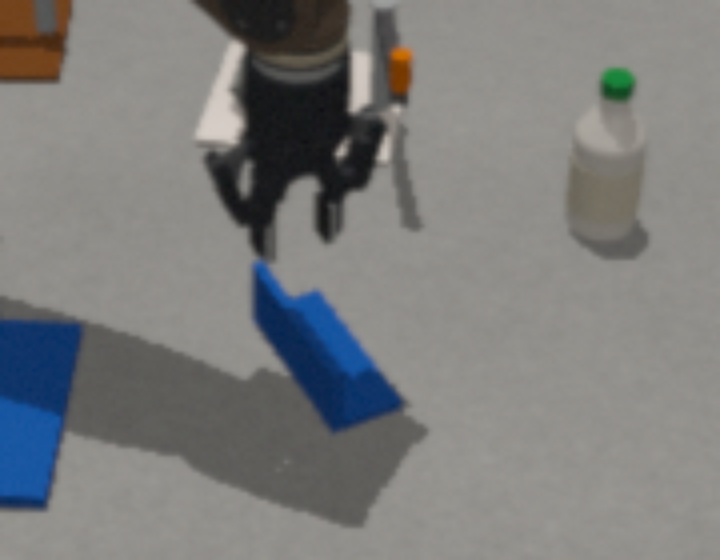

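Run:
```python
from h import *
i,R,t=cam("side")
def pr(p):
    c=R@np.array(p)+t;u=np.array([c[0]/c[2]*i["fx"]+i["cx"],c[1]/c[2]*i["fy"]+i["cy"]]);return ((u-[220,180])*4).round()
print(pr([.4926,-.196,.06]))
a=np.radians(22.5);x=np.array([np.cos(a),np.sin(a),0]);y=np.array([-np.sin(a),np.cos(a),0]);o=np.array([.488,-.198,0])
for s in(-.07,.07):
    for z in(0,.06): print(s,z,pr(o+y*s+[0,0,z]),pr(o+y*s+x*.01+[0,0,z]),pr(o+y*s+x*.06))
print("tcp",pr([.4924,-.1959,.1196]),pr([.4924,-.1959,.109]),pr([.4924,-.1959,.103]))
```

```text
[295. 316.]
-0.07 0 [331. 434.] [343. 430.] [401. 409.]
-0.07 0.06 [332. 376.] [344. 372.] [401. 409.]
0.07 0 [250. 320.] [261. 316.] [317. 298.]
0.07 0.06 [249. 263.] [261. 260.] [317. 298.]
tcp [295. 256.] [295. 267.] [295. 273.]
```

The guard's projected corners match the picture within one native pixel. The fingertips look about 15 mm higher than expected, which is probably the half-open finger swing. I'll descend and look again.

Request:
{"op": "carry_out", "data": {
  "commands": [
    {"delta_pos": [0, 0, 0.03], "delta_rot": [0, 0, 0], "claw": 50},
    {"delta_pos": [0, 0, 0.05], "delta_rot": [0, 0, 0], "claw": 50},
    {"delta_pos": [0, 0.0005, 0.063], "delta_rot": [0, 0, 0], "claw": 50},
    {"delta_pos": [0, 0.0005, 0.063], "delta_rot": [0, 0, 0], "claw": 50}
  ]
}}

```text
time: 2.48
eef_pos: [0.4912, -0.1917, 0.0546]
tcp_rot: [0.555, 0.832, -0.0, -0.003]
contact_force: [-0.2, 0.2, -1.1]
opening: 0.503
```

Run:
```python
from g import *
to([.493,-.196,.056],yawdown(BY))
im,d=ctrl.read_camera("side");cv2.imwrite("pics/s2.png",cv2.resize(im[190:310,240:380,::-1],None,fx=5,fy=5))
```

```text
t 2.48 eef [ 0.4912 -0.1917  0.0546] q [-0.565  0.178  2.049  0.     0.921 -0.959] open 0.503 F [-0.21  0.21 -1.14]
dp [-0.0046, 0.0, -0.0014] dr [-0.0038, -0.0056, 0.0014] rows>= 1.0
```

View pics/s2.png

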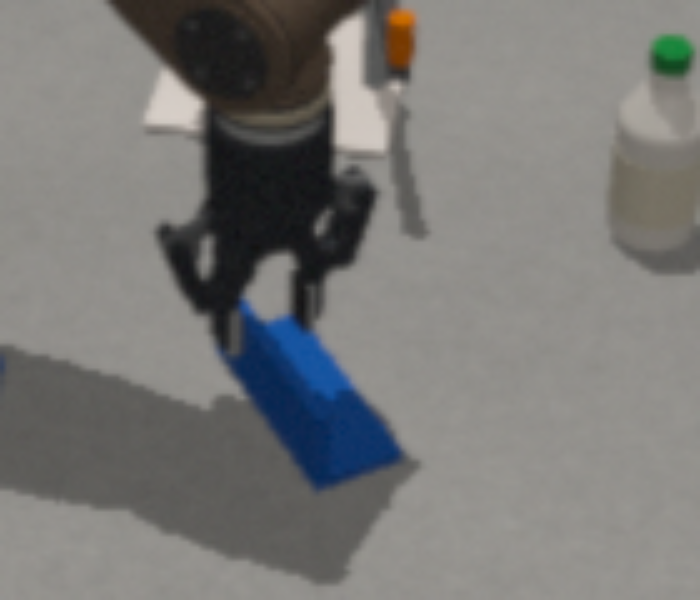

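Run:
```python
from g import *
im,d=ctrl.read_camera("side");W=cloud("side",d)
P=W[(W[...,2]>-.01)&(W[...,2]<.12)&(im.max(-1)<70)&(d>0)&(W[...,0]>.4)&(W[...,0]<.6)&(W[...,1]>-.3)&(W[...,1]<-.1)]
for lo in np.arange(.02,.12,.01):
    q=P[(P[:,2]>=lo)&(P[:,2]<lo+.01)]
    if len(q):
        print(round(lo,2),len(q),[ (len(s),s.mean(0).round(3).tolist(),s[:,1].min().round(3)) for s in (q[q[:,0]<.493],q[q[:,0]>=.493]) if len(s)])
# pads: greyish pixels
yy,xx=np.mgrid[:420,:560]
for u,v in((284,252),(286,255),(287,258),(285,260),(301,248),(302,252),(303,254)): print(u,v,im[v,u],W[v,u].round(3))
```

```text
0.07 12 [(6, [0.467, -0.209, 0.076], np.float64(-0.211)), (6, [0.514, -0.189, 0.078], np.float64(-0.197))]
0.08 16 [(7, [0.463, -0.21, 0.085], np.float64(-0.214)), (9, [0.513, -0.187, 0.085], np.float64(-0.199))]
0.09 20 [(9, [0.462, -0.209, 0.095], np.float64(-0.215)), (11, [0.514, -0.188, 0.096], np.float64(-0.197))]
0.1 20 [(6, [0.465, -0.214, 0.107], np.float64(-0.215)), (14, [0.515, -0.19, 0.105], np.float64(-0.196))]
0.11 50 [(28, [0.461, -0.209, 0.116], np.float64(-0.223)), (22, [0.523, -0.187, 0.115], np.float64(-0.196))]
284 252 [27 26 29] [ 0.462 -0.214  0.106]
286 255 [70 72 70] [ 0.468 -0.211  0.091]
287 258 [82 82 80] [ 0.471 -0.212  0.079]
285 260 [39 54 79] [ 0.468 -0.155  0.019]
301 248 [32 32 32] [ 0.514 -0.196  0.103]
302 252 [76 75 73] [ 0.518 -0.191  0.082]
303 254 [119 118 115] [ 0.529 -0.11   0.001]
```

Run:
```python
from g import *
z=np.load("side0.npz");im,d=z["im"],z["d"];W=cloud("side",d)
m=(d>0)&(W[...,2]>.1)&(W[...,2]<.45)&(abs(W[...,0]-.254)<.1)&(abs(W[...,1]-.625)<.1)&(im.max(-1)<110)
P=W[m]
for lo in np.arange(.18,.32,.01):
    q=P[(P[:,2]>=lo)&(P[:,2]<lo+.01)]
    if len(q):print(round(lo,2),len(q),q.mean(0).round(3),q.min(0).round(3),q.max(0).round(3))
```

```text
0.24 7 [0.252 0.635 0.246] [0.229 0.575 0.242] [0.274 0.678 0.249]
0.25 26 [0.253 0.623 0.255] [0.225 0.568 0.25 ] [0.279 0.675 0.259]
0.26 23 [0.248 0.614 0.265] [0.222 0.566 0.26 ] [0.276 0.675 0.27 ]
0.27 24 [0.249 0.616 0.275] [0.224 0.56  0.271] [0.277 0.672 0.279]
0.28 26 [0.254 0.62  0.286] [0.225 0.558 0.281] [0.281 0.671 0.29 ]
0.29 30 [0.25  0.613 0.295] [0.214 0.556 0.29 ] [0.29  0.689 0.3  ]
0.3 42 [0.248 0.602 0.305] [0.215 0.546 0.3  ] [0.287 0.694 0.31 ]
0.31 43 [0.253 0.607 0.315] [0.216 0.547 0.31 ] [0.287 0.689 0.32 ]
0.32 52 [0.25  0.601 0.325] [0.213 0.55  0.32 ] [0.288 0.689 0.33 ]
```

The depth points disagree with the stated tool geometry. At TCP z = 0.055 the fingertips sit at about z = 0.072, and the start picture shows the same offset. I'll trust the pictures: narrow the jaws, go lower in steps and measure the tips again.

Request:
{"op": "carry_out", "data": {
  "commands": [
    {"delta_pos": [-0.004, 0, 0.008], "delta_rot": [0, -0.005, 0], "claw": 30},
    {"delta_pos": [-0.004, 0, 0.016], "delta_rot": [0, -0.005, 0], "claw": 30},
    {"delta_pos": [-0.004, 0, 0.016], "delta_rot": [0, -0.005, 0], "claw": 30},
    {"delta_pos": [-0.004, 0, 0.016], "delta_rot": [0, -0.005, 0], "claw": 30}
  ]
}}

```text
time: 2.92
eef_pos: [0.4946, -0.197, 0.0414]
tcp_rot: [0.555, 0.832, -0.001, 0.001]
contact_force: [-0.8, -0.1, 0.4]
opening: 0.296
```

```bash
cat > tips.py <<'E'
from g import *
import sys
to([.493,-.196,.040],yawdown(BY))
im,d=ctrl.read_camera("side");W=cloud("side",d)
P=W[(W[...,2]>.02)&(W[...,2]<.12)&(im.max(-1)<100)&(im.max(-1).astype(int)-im.min(-1)<15)&(d>0)&(W[...,0]>.4)&(W[...,0]<.6)&(W[...,1]>-.26)&(W[...,1]<-.16)]
for lo in np.arange(.02,.1,.01):
    q=P[(P[:,2]>=lo)&(P[:,2]<lo+.01)]
    if len(q): print(round(lo,2),len(q),[ (len(s),s.mean(0).round(3).tolist(),s.min(0).round(3).tolist()) for s in (q[q[:,0]<.493],q[q[:,0]>=.493]) if len(s)])
cv2.imwrite(f"pics/{sys.argv[1]}.png",cv2.resize(im[190:310,240:380,::-1],None,fx=5,fy=5))
E
python3 tips.py s3
```

```text
t 2.92 eef [ 0.4946 -0.197   0.0414] q [-0.568  0.206  2.046 -0.004  0.887 -0.96 ] open 0.296 F [-0.77 -0.14  0.42]
dp [0.0016, -0.0011, 0.0014] dr [-0.001, 0.0036, 0.001] rows>= 1.0
0.05 5 [(4, [0.48, -0.211, 0.058], [0.477, -0.215, 0.056]), (1, [0.511, -0.2, 0.059], [0.511, -0.2, 0.059])]
0.06 19 [(8, [0.479, -0.212, 0.063], [0.474, -0.219, 0.061]), (11, [0.51, -0.198, 0.066], [0.505, -0.207, 0.063])]
0.07 25 [(14, [0.477, -0.213, 0.075], [0.471, -0.218, 0.07]), (11, [0.51, -0.196, 0.075], [0.503, -0.203, 0.071])]
0.08 29 [(12, [0.475, -0.213, 0.085], [0.468, -0.217, 0.081]), (17, [0.508, -0.195, 0.086], [0.503, -0.203, 0.08])]
0.09 33 [(13, [0.474, -0.212, 0.096], [0.465, -0.22, 0.09]), (20, [0.515, -0.194, 0.096], [0.503, -0.204, 0.09])]
```

View pics/s3.png

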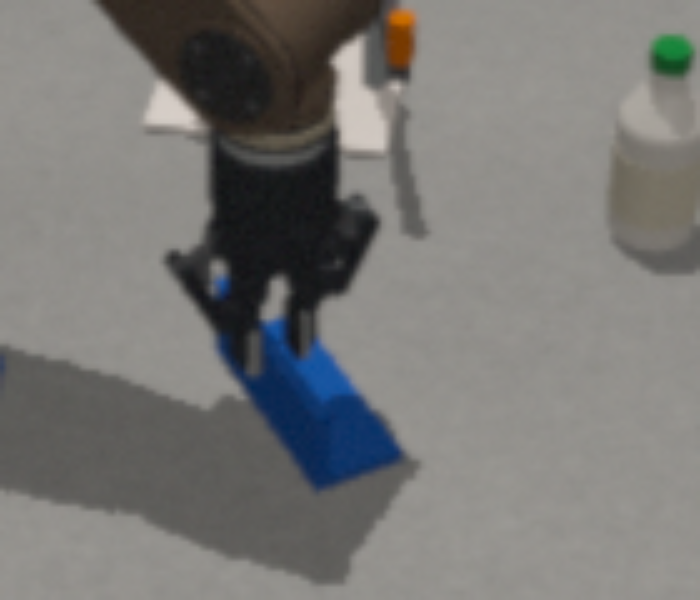

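Tips are now at about z = 0.055 with the TCP at 0.041, straddling the leg mid-length. I'll go 10 mm lower and grip.

Request:
{"op": "carry_out", "data": {
  "commands": [
    {"delta_pos": [0.002, -0.001, 0.01], "delta_rot": [0, 0.004, 0], "claw": 30},
    {"delta_pos": [0.002, -0.001, 0.01], "delta_rot": [0, 0.004, 0], "claw": 30},
    {"delta_pos": [0.002, -0.001, 0.01], "delta_rot": [0, 0.004, 0], "claw": 5},
    {"delta_pos": [0.002, -0.001, 0.01], "delta_rot": [0, 0.004, 0], "claw": 0},
    {"delta_pos": [0.002, -0.001, 0.01], "delta_rot": [0, 0.004, 0], "claw": 0},
    {"delta_pos": [0.002, -0.001, 0.01], "delta_rot": [0, 0.004, 0], "claw": 0},
    {"delta_pos": [0.002, -0.001, 0.01], "delta_rot": [0, 0.004, 0], "claw": 0}
  ],
  "force": 60
}}

```text
time: 3.55
eef_pos: [0.4931, -0.1958, 0.0317]
tcp_rot: [0.555, 0.832, -0.0, -0.0]
contact_force: [-0.3, 0.3, -0.8]
opening: 0.104
```

```bash
python3 tips.py s4
```

```text
t 3.55 eef [ 0.4931 -0.1958  0.0317] q [-5.690e-01  2.200e-01  2.052e+00 -1.000e-03  8.700e-01 -9.620e-01] open 0.104 F [-0.29  0.28 -0.84]
dp [-0.0002, -0.0002, -0.0083] dr [-0.0007, 0.0001, 0.0009] rows>= 1.0
0.04 5 [(5, [0.486, -0.208, 0.048], [0.483, -0.21, 0.047])]
0.05 11 [(11, [0.484, -0.206, 0.056], [0.477, -0.211, 0.05])]
0.06 21 [(11, [0.484, -0.206, 0.066], [0.475, -0.211, 0.061]), (10, [0.5, -0.196, 0.066], [0.493, -0.205, 0.06])]
0.07 23 [(11, [0.483, -0.209, 0.075], [0.477, -0.217, 0.072]), (12, [0.499, -0.196, 0.075], [0.494, -0.203, 0.07])]
0.08 41 [(16, [0.48, -0.211, 0.086], [0.468, -0.216, 0.081]), (25, [0.507, -0.195, 0.086], [0.494, -0.208, 0.081])]
0.09 69 [(32, [0.472, -0.211, 0.095], [0.456, -0.224, 0.09]), (37, [0.515, -0.191, 0.095], [0.494, -0.205, 0.09])]
```

View pics/s4.png

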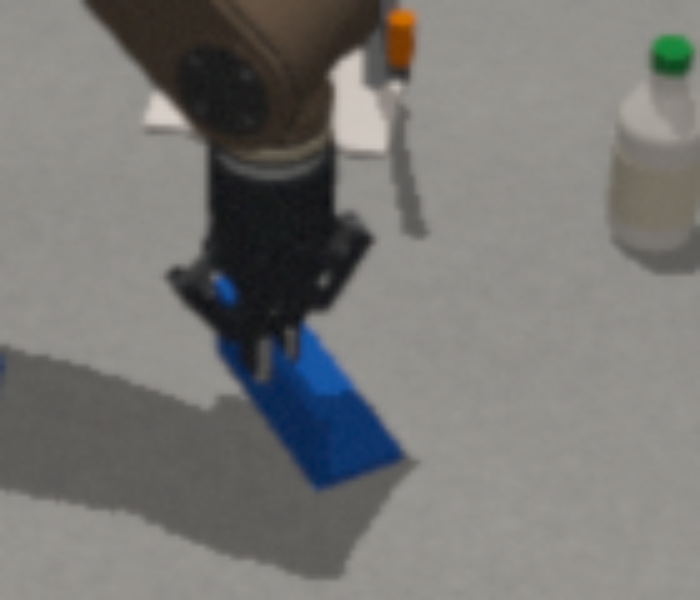

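```bash
python3 - <<'E'
import numpy as np
Q=[(.287,1.578,.2537,.6249,.2233),(-.035,1.887,.4206,.3356,.2481),(-.165,2.107,.4643,.0097,.1941),(.220,2.052,.4931,-.1958,.0317),(.083,2.016,.4924,-.1959,.1196)]
A=[];b=[]
for q2,q3,x,y,z in Q:
    A+= [[np.sin(q2),np.sin(q2+q3),1,0],[np.cos(q2),np.cos(q2+q3),0,1]];b+=[np.sqrt(x*x+y*y-.01),z]
s=np.linalg.lstsq(np.array(A),np.array(b),rcond=None);print(s)
E
cat > tgt.py <<'E'
from g import *
c,s=np.cos(np.radians(35)),np.sin(np.radians(35))
Rk=R.from_euler("z",RY)
gx,gy,gz=[Rk.apply(v) for v in([c,0,s],[0,1,0],[-s,0,c])]
RT=R.from_matrix(np.c_[gy,gx,-gz])
ORG=RO+[0,0,.020]+.01*(gx+gz)
bis=(gx+gz)/2**.5
def toolpos(off=0,dx=0,dz=0,dy=0): return ORG+.0317*gz+.005*gx+bis*off+dx*gx+dz*gz+dy*gy
E
python3 - <<'E'
from tgt import *
print(toolpos(0),toolpos(.12),RT.as_quat(),bis)
# wrist for T guess
E
```

```text
(array([ 0.43648619,  0.57009235, -0.00598462, -0.02882772]), array([4.83599792e-05]), np.int32(4), array([3.41426403, 2.86563428, 0.26011186, 0.25156137]))
[0.48525502 0.16397105 0.06276229] [0.50540147 0.15864813 0.18093922] [0.75562006 0.58190579 0.18347419 0.23824609] [ 0.16788712 -0.04435769  0.98480775]
```

Request:
{"op": "carry_out", "data": {
  "commands": [
    {"delta_pos": [0, 0, -0.04], "delta_rot": [0, 0, 0], "claw": 0},
    {"delta_pos": [0, 0, -0.08], "delta_rot": [0, 0, 0], "claw": 0},
    {"delta_pos": [0, 0, -0.12], "delta_rot": [0, 0, 0], "claw": 0},
    {"delta_pos": [0, 0, -0.16], "delta_rot": [0, 0, 0], "claw": 0},
    {"delta_pos": [0, 0, -0.2], "delta_rot": [0, 0, 0], "claw": 0},
    {"delta_pos": [0, 0, -0.2], "delta_rot": [0, 0, 0], "claw": 0}
  ]
}}

```text
time: 4.1
eef_pos: [0.4974, -0.1982, 0.2424]
tcp_rot: [0.555, 0.832, -0.0, 0.009]
contact_force: [1.7, -1.4, -0.2]
opening: 0.106
```

Run:
```python
from tgt import *
p=toolpos(.14);to(p,RT);to(toolpos(.14)+[0.02,-.2,.05],RT)
im,d=ctrl.read_camera("side");cv2.imwrite("pics/s5.png",cv2.resize(im[130:290,220:400,::-1],None,fx=4,fy=4))
```

```text
t 4.1 eef [ 0.4974 -0.1982  0.2424] q [-5.690e-01 -4.800e-02  1.910e+00 -1.000e-03  1.261e+00 -9.620e-01] open 0.106 F [ 1.7  -1.36 -0.22]
dp [0.3249, 0.1467, 0.0383] dr [-0.5745, -0.188, 0.6345] rows>= 9.0
t 4.1 eef [ 0.4974 -0.1982  0.2424] q [-5.690e-01 -4.800e-02  1.910e+00 -1.000e-03  1.261e+00 -9.620e-01] open 0.106 F [ 1.7  -1.36 -0.22]
dp [0.1318, 0.0889, -0.0093] dr [-0.5745, -0.188, 0.6345] rows>= 8.0
```

View pics/s5.png

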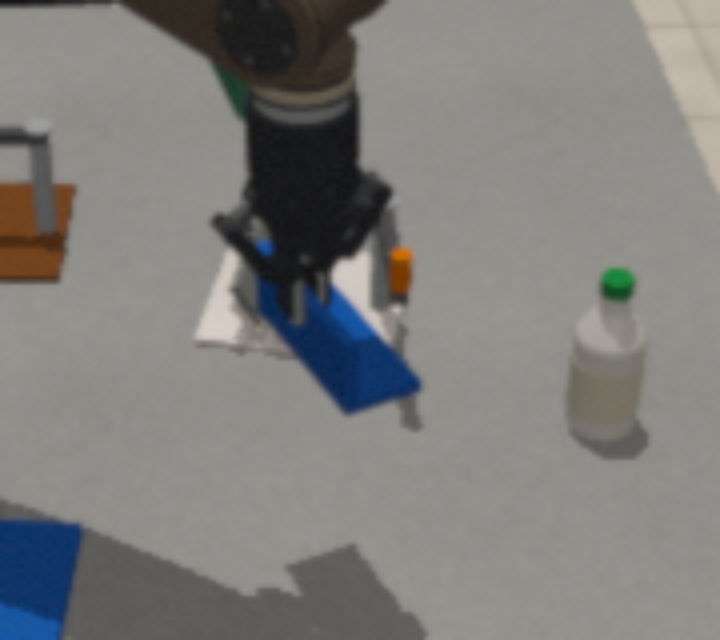

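The guard is held straight. Next I tilt it on the way to the rack, which also gives me the wrist length.

Request:
{"op": "carry_out", "data": {
  "commands": [
    {"delta_pos": [0.13, 0.09, -0.02], "delta_rot": [-0.575, -0.188, 0.635], "claw": 0},
    {"delta_pos": [0.13, 0.09, -0.02], "delta_rot": [-0.575, -0.188, 0.635], "claw": 0},
    {"delta_pos": [0.13, 0.09, -0.02], "delta_rot": [-0.575, -0.188, 0.635], "claw": 0},
    {"delta_pos": [0.13, 0.09, -0.02], "delta_rot": [-0.575, -0.188, 0.635], "claw": 0},
    {"delta_pos": [0.13, 0.09, -0.02], "delta_rot": [-0.575, -0.188, 0.635], "claw": 0},
    {"delta_pos": [0.13, 0.09, -0.02], "delta_rot": [-0.575, -0.188, 0.635], "claw": 0},
    {"delta_pos": [0.13, 0.09, -0.02], "delta_rot": [-0.575, -0.188, 0.635], "claw": 0},
    {"delta_pos": [0.13, 0.09, -0.02], "delta_rot": [-0.575, -0.188, 0.635], "claw": 0}
  ]
}}

```text
time: 4.82
eef_pos: [0.5256, -0.0407, 0.2523]
tcp_rot: [0.757, 0.582, 0.181, 0.233]
contact_force: [-0.3, 0.3, -2.5]
opening: 0.105
```

Run:
```python
from tgt import *
to(toolpos(.14),RT)
s=ctrl.get_state();print(R.from_quat(s["tcp_rot"]).as_matrix().round(4).tolist(),s["qpos"].tolist(),s["eef_pos"].tolist())
```

```text
t 4.82 eef [ 0.5256 -0.0407  0.2523] q [-0.276 -0.393  2.258  0.019  0.677 -0.027] open 0.105 F [-0.34  0.29 -2.54]
dp [0.1874, -0.0849, 0.0053] dr [-0.0115, -0.0021, -0.0021] rows>= 5.0
[[0.2559, 0.7978, 0.5459], [0.9667, -0.2129, -0.1421], [0.0029, 0.5641, -0.8257]] [-0.2758185208241567, -0.39258242011535294, 2.2577411814764217, 0.019060983246128507, 0.677252873812295, -0.02727339237440899] [0.5256335057370006, -0.04072879845928419, 0.25232626760597776]
```

Request:
{"op": "carry_out", "data": {
  "commands": [
    {"delta_pos": [0.188, -0.055, -0.03], "delta_rot": [-0.011, -0.002, -0.002], "claw": 0},
    {"delta_pos": [0.188, -0.055, -0.03], "delta_rot": [-0.011, -0.002, -0.002], "claw": 0},
    {"delta_pos": [0.188, -0.055, -0.03], "delta_rot": [-0.011, -0.002, -0.002], "claw": 0},
    {"delta_pos": [0.188, -0.055, -0.03], "delta_rot": [-0.011, -0.002, -0.002], "claw": 0},
    {"delta_pos": [0.188, -0.055, -0.03], "delta_rot": [-0.011, -0.002, -0.002], "claw": 0},
    {"delta_pos": [0.188, -0.055, -0.03], "delta_rot": [-0.011, -0.002, -0.002], "claw": 0},
    {"delta_pos": [0.188, -0.055, -0.03], "delta_rot": [-0.011, -0.002, -0.002], "claw": 0}
  ]
}}

```text
time: 5.4
eef_pos: [0.5128, 0.1587, 0.245]
tcp_rot: [0.754, 0.585, 0.182, 0.237]
contact_force: [0.7, -0.3, -0.7]
opening: 0.099
```

```bash
cat > look.py <<'E'
from tgt import *
import sys
n=sys.argv[1];sel=sys.argv[2:] or ["side","top"]
for c,b,f in(("side",(240,130,360,230),6),("top",(190,150,300,250),6)):
    if c not in sel: continue
    im,d=ctrl.read_camera(c);np.savez(f"{c}_{n}.npz",im=im,d=d)
    cv2.imwrite(f"pics/{n}_{c}.png",cv2.resize(im[b[1]:b[3],b[0]:b[2],::-1],None,fx=f,fy=f,interpolation=cv2.INTER_CUBIC))
E
python3 - <<'E'
from tgt import *
to(toolpos(.06),RT)
E
python3 look.py a
```

```text
t 5.4 eef [0.5128 0.1587 0.245 ] q [ 0.243 -0.286  2.196 -0.422  0.731  0.74 ] open 0.099 F [ 0.67 -0.33 -0.73]
dp [-0.0015, -0.0847, 0.0912] dr [-0.0046, -0.0003, 0.0057] rows>= 3.0
```

View pics/a_side.png

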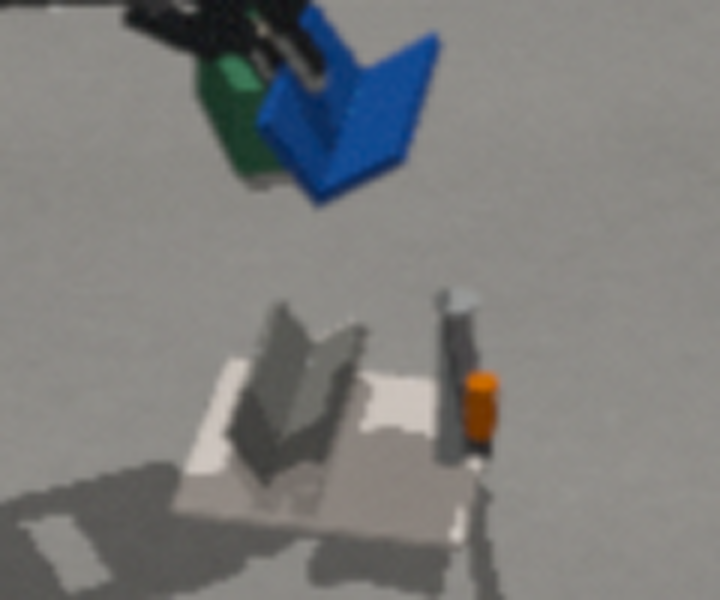

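View pics/a_top.png

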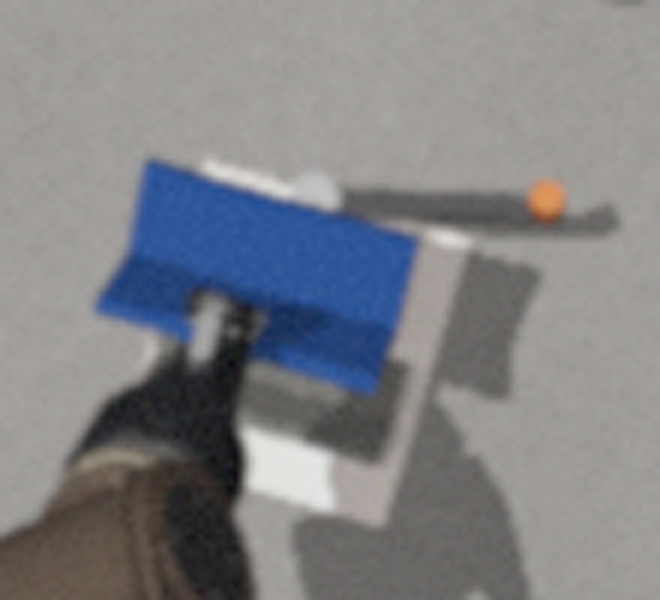

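The tilted blue guard hangs over the V, with its near end corner at side pixel (320,203) of the zoom. I'll check its pose from depth against what the grip predicts.

```bash
cat > chk.py <<'E'
from tgt import *
import sys
n=sys.argv[1]
s=ctrl.get_state();c=R.from_quat(s["tcp_rot"]).as_matrix();e=s["eef_pos"]
G=np.c_[c[:,1],c[:,0],-c[:,2]];o=e+.0317*c[:,2]-.005*c[:,1]
f=lambda a:(np.percentile(a,[0,2,10,50,90,98,100])*1000).round(1)
Gn=np.c_[gx,gy,gz]
for cm in("side","top"):
    try: z=np.load(f"{cm}_{n}.npz")
    except Exception: continue
    im,d=z["im"],z["d"];W=cloud(cm,d);h=cv2.cvtColor(im,cv2.COLOR_RGB2HSV)
    m=(h[...,0]>105)&(h[...,0]<128)&(h[...,1]>130)&(d>0)&(np.linalg.norm(W-o,axis=-1)<.12)
    P=W[m];q=(P-o)@G
    print(cm,m.sum(),"grip-frame x",f(q[:,0]),"y",f(q[:,1]),"z",f(q[:,2]))
    xl=q[(q[:,0]>.02)];zl=q[q[:,2]>.02]
    for nm,a in(("xleg",xl),("zleg",zl)):
        if len(a)>10: print("  ",nm,len(a),"x",f(a[:,0]),"z",f(a[:,2]))
    # inner faces slopes: xleg z vs x,y ; zleg x vs z,y
    a=xl[(abs(xl[:,1])<.06)&(xl[:,2]>.004)&(xl[:,2]<.02)&(xl[:,0]<.055)]
    if len(a)>20: print("   xleg inner z= a+bx+cy",np.linalg.lstsq(np.c_[np.ones(len(a)),a[:,0],a[:,1]],a[:,2],rcond=None)[0].round(4))
    a=zl[(abs(zl[:,1])<.06)&(zl[:,0]>.004)&(zl[:,0]<.02)&(zl[:,2]<.055)]
    if len(a)>20: print("   zleg inner x= a+bz+cy",np.linalg.lstsq(np.c_[np.ones(len(a)),a[:,2],a[:,1]],a[:,0],rcond=None)[0].round(4))
E
python3 chk.py a
```

```text
side 519 grip-frame x [-1.3  2.9  6.4 11.3 54.9 59.6 62.2] y [-77.9 -72.2 -67.4 -18.9  49.7  62.7  69. ] z [ 3.7  7.9 11.7 16.3 56.5 64.8 91.8]
   xleg 210 x [20.7 21.1 24.9 43.  58.7 60.3 62.2] z [ 3.7  6.6  9.6 13.5 15.8 48.4 91.8]
   zleg 226 x [-1.3  2.1  4.9  8.2 10.7 20.5 39. ] z [20.2 21.4 24.2 41.6 63.3 65.5 91.8]
   xleg inner z= a+bx+cy [ 0.0143 -0.006   0.0053]
   zleg inner x= a+bz+cy [ 0.0088 -0.0079  0.0022]
top 1075 grip-frame x [-1.1  4.6  7.4 21.7 52.4 58.6 61.2] y [-69.8 -66.5 -56.9  -7.9  53.8  63.4  66.8] z [ 2.1  6.2  8.3 12.8 54.9 62.3 67.5]
   xleg 565 x [20.1 20.7 23.7 40.1 56.2 59.1 61.2] z [ 2.1  5.1  7.7 10.9 14.5 16.3 18.8]
   zleg 302 x [-1.1  2.2  5.2  8.4 10.5 11.5 13. ] z [20.1 20.9 24.8 47.  61.7 64.2 67.5]
   xleg inner z= a+bx+cy [ 0.0114 -0.0093 -0.0006]
   zleg inner x= a+bz+cy [ 0.009  -0.0074 -0.002 ]
```

Pose agrees within 2-3 mm and about 0.01 rad. Descending along the bisector.

Request:
{"op": "carry_out", "data": {
  "commands": [
    {"delta_pos": [-0.0015, -0.028, 0.03], "delta_rot": [-0.005, 0, 0.006], "claw": 0},
    {"delta_pos": [-0.0015, -0.056, 0.06], "delta_rot": [-0.005, 0, 0.006], "claw": 0},
    {"delta_pos": [-0.0015, -0.085, 0.091], "delta_rot": [-0.005, 0, 0.006], "claw": 0},
    {"delta_pos": [-0.0015, -0.085, 0.091], "delta_rot": [-0.005, 0, 0.006], "claw": 0},
    {"delta_pos": [-0.0015, -0.085, 0.091], "delta_rot": [-0.005, 0, 0.006], "claw": 0},
    {"delta_pos": [-0.0015, -0.085, 0.091], "delta_rot": [-0.005, 0, 0.006], "claw": 0}
  ]
}}

```text
time: 6.0
eef_pos: [0.4979, 0.1586, 0.125]
tcp_rot: [0.757, 0.579, 0.185, 0.24]
contact_force: [0.5, 0.1, -0.6]
opening: 0.105
```

```bash
python3 - <<'E'
from tgt import *
to(toolpos(.02),RT)
E
python3 look.py b; python3 chk.py b
```

```text
t 6.0 eef [0.4979 0.1586 0.125 ] q [ 0.255 -0.147  2.327 -0.641  0.496  1.018] open 0.105 F [ 0.45  0.05 -0.62]
dp [0.0018, -0.0329, 0.0289] dr [0.0052, 0.0011, -0.0064] rows>= 2.0
side 518 grip-frame x [-1.   2.7  5.5 11.6 54.1 58.9 61.9] y [-80.6 -76.3 -70.7 -19.2  46.3  57.8  64.8] z [ 4.1  5.9  9.7 15.1 55.4 63.9 90.3]
   xleg 217 x [20.1 20.8 24.  42.4 57.7 59.6 61.9] z [ 4.1  5.6  7.2 12.3 15.1 71.4 90.3]
   zleg 220 x [-0.7  2.3  4.5  8.1 11.  21.4 38.3] z [20.  21.3 23.9 41.4 61.7 72.2 90.3]
   xleg inner z= a+bx+cy [ 0.0132 -0.0136  0.0028]
   zleg inner x= a+bz+cy [0.0081 0.0027 0.0071]
top 930 grip-frame x [ 0.8  3.6  7.1 20.1 52.7 59.3 61. ] y [-70.6 -67.6 -57.6  -7.3  51.4  61.6  64.2] z [ 2.3  5.8  8.1 13.  54.8 62.8 85.9]
   xleg 467 x [20.  20.6 24.1 40.7 56.9 59.9 61. ] z [ 3.4  5.4  7.3 11.1 14.7 16.5 85.9]
   zleg 278 x [ 0.8  1.7  4.5  8.4 10.7 12.2 20. ] z [21.  21.6 25.4 46.3 61.2 65.3 85.9]
   xleg inner z= a+bx+cy [ 0.0114 -0.0105 -0.0077]
   zleg inner x= a+bz+cy [ 0.0096 -0.0194  0.0021]
```

View pics/b_side.png

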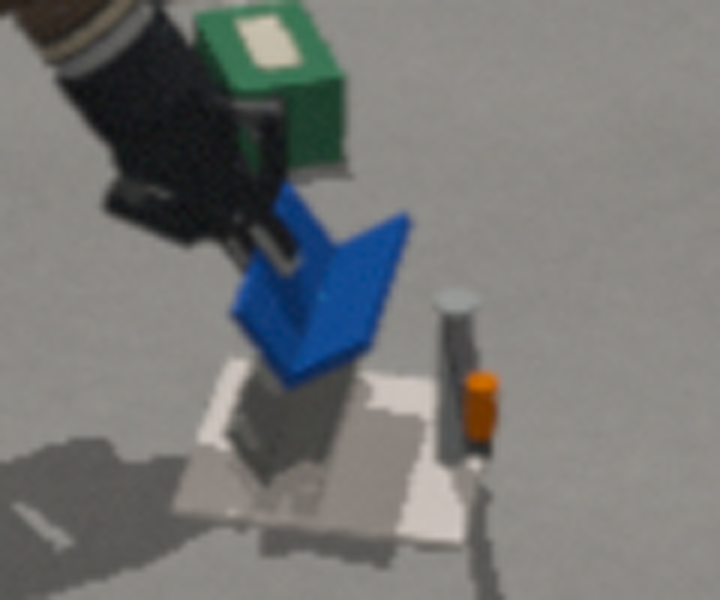

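View pics/b_top.png

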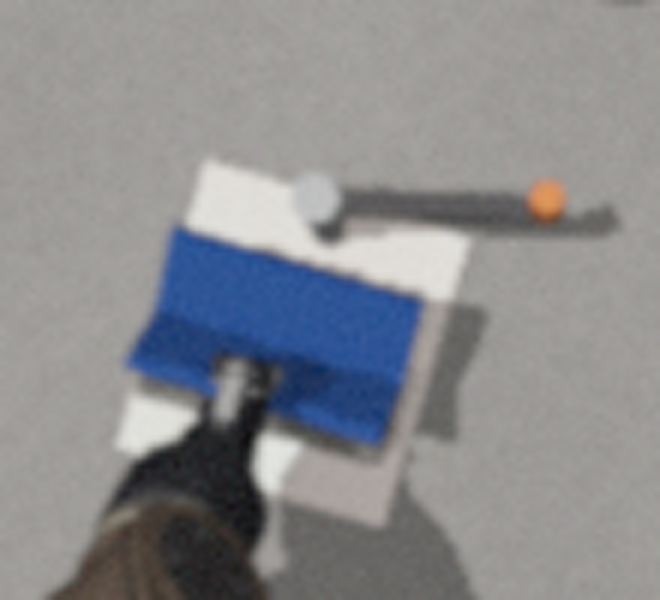

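Looks right. The guard hangs about 2-3 mm toward -y, so I add 2 mm along tool x and go to 20 mm off home.

Request:
{"op": "carry_out", "data": {
  "commands": [
    {"delta_pos": [0.004, -0.016, 0.014], "delta_rot": [0.005, 0.001, -0.006], "claw": 0},
    {"delta_pos": [0.004, -0.033, 0.029], "delta_rot": [0.005, 0.001, -0.006], "claw": 0},
    {"delta_pos": [0.004, -0.033, 0.029], "delta_rot": [0.005, 0.001, -0.006], "claw": 0},
    {"delta_pos": [0.004, -0.033, 0.029], "delta_rot": [0.005, 0.001, -0.006], "claw": 0},
    {"delta_pos": [0.004, -0.033, 0.029], "delta_rot": [0.005, 0.001, -0.006], "claw": 0}
  ]
}}

```text
time: 6.52
eef_pos: [0.4921, 0.1664, 0.0868]
tcp_rot: [0.755, 0.581, 0.187, 0.24]
contact_force: [-0.2, 0.3, -1.1]
opening: 0.098
```

```bash
python3 - <<'E'
from tgt import *
to(toolpos(.006,dy=.002),RT)
to(toolpos(-.002,dy=.002),RT)
E
python3 look.py c; python3 chk.py c
```

```text
t 6.52 eef [0.4921 0.1664 0.0868] q [ 0.276 -0.072  2.348 -0.777  0.429  1.181] open 0.098 F [-0.16  0.28 -1.12]
dp [-0.0022, -0.0146, 0.0119] dr [0.007, -0.0035, -0.0022] rows>= 1.0
t 6.52 eef [0.4921 0.1664 0.0868] q [ 0.276 -0.072  2.348 -0.777  0.429  1.181] open 0.098 F [-0.16  0.28 -1.12]
dp [-0.0022, -0.0203, 0.0175] dr [0.007, -0.0035, -0.0022] rows>= 1.0
side 516 grip-frame x [-3.8  4.5  7.2 13.3 55.8 60.4 64.3] y [-80.1 -76.9 -69.3 -17.4  48.5  60.8  68.1] z [ 3.6  6.7 11.1 16.6 55.3 63.9 93.3]
   xleg 226 x [20.  20.8 23.3 42.7 59.3 61.6 64.3] z [ 3.6  5.3  9.4 13.9 16.3 62.9 93.3]
   zleg 218 x [-3.8  3.   6.2  9.6 12.5 22.2 42.6] z [20.5 21.4 24.8 41.  62.4 66.4 93.3]
   xleg inner z= a+bx+cy [ 0.0146 -0.0149 -0.0002]
   zleg inner x= a+bz+cy [ 0.01   -0.01    0.0048]
top 872 grip-frame x [ 2.2  5.5  7.7 22.1 53.8 59.4 64.1] y [-70.7 -68.1 -58.2  -7.   52.1  62.2  65.2] z [ 0.8  5.4  8.  13.  50.2 61.3 66.7]
   xleg 455 x [20.1 21.3 24.8 40.8 57.4 60.3 64.1] z [ 0.8  5.   7.3 11.2 15.1 17.3 20. ]
   zleg 248 x [ 2.2  4.2  6.2  9.3 11.4 13.  63.3] z [20.  20.6 23.3 41.9 60.6 63.7 66.7]
   xleg inner z= a+bx+cy [ 0.0121 -0.0214 -0.0001]
   zleg inner x= a+bz+cy [ 0.0099 -0.0141  0.0053]
```

View pics/c_side.png

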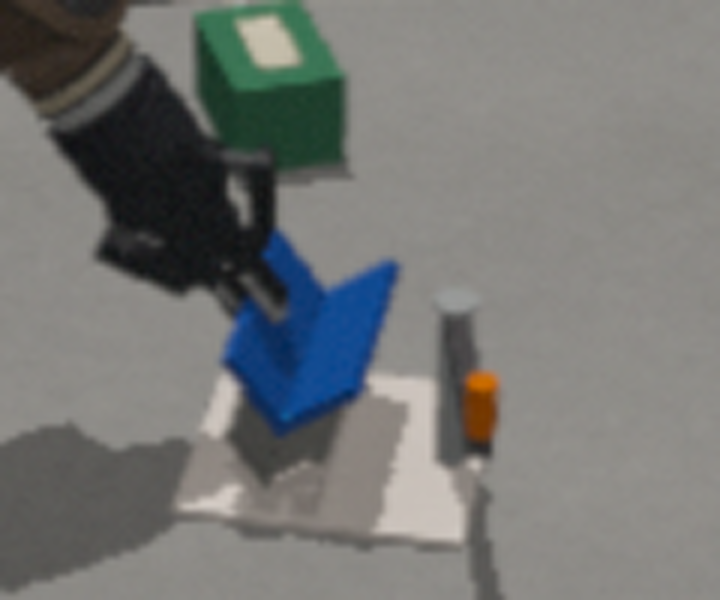

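Request:
{"op": "carry_out", "data": {
  "commands": [
    {"delta_pos": [-0.002, -0.007, 0.006], "delta_rot": [0.007, -0.003, -0.002], "claw": 0},
    {"delta_pos": [-0.002, -0.015, 0.012], "delta_rot": [0.007, -0.003, -0.002], "claw": 0},
    {"delta_pos": [-0.002, -0.015, 0.012], "delta_rot": [0.007, -0.003, -0.002], "claw": 0},
    {"delta_pos": [-0.002, -0.015, 0.012], "delta_rot": [0.007, -0.003, -0.002], "claw": 0}
  ]
}}

```text
time: 6.95
eef_pos: [0.4862, 0.1657, 0.0679]
tcp_rot: [0.756, 0.582, 0.183, 0.238]
contact_force: [0.0, -0.2, -0.9]
opening: 0.102
```

Run:
```python
from tgt import *
to(toolpos(0,dy=.002),RT)
to(toolpos(-.004,dy=.002),RT)
```

```text
t 6.95 eef [0.4862 0.1657 0.0679] q [ 0.278 -0.041  2.361 -0.837  0.405  1.248] open 0.102 F [ 0.03 -0.24 -0.91]
dp [0.0001, -0.0033, 0.0039] dr [-0.0007, 0.0, -0.0] rows>= 1.0
t 6.95 eef [0.4862 0.1657 0.0679] q [ 0.278 -0.041  2.361 -0.837  0.405  1.248] open 0.102 F [ 0.03 -0.24 -0.91]
dp [0.0001, -0.0061, 0.0068] dr [-0.0007, 0.0, -0.0] rows>= 1.0
```

No contact yet. I'll go further in small steps and watch the force.

Request:
{"op": "carry_out", "data": {
  "commands": [
    {"delta_pos": [0, -0.002, 0.002], "delta_rot": [0, 0, 0], "claw": 0},
    {"delta_pos": [0, -0.0035, 0.004], "delta_rot": [0, 0, 0], "claw": 0},
    {"delta_pos": [0, -0.0035, 0.004], "delta_rot": [0, 0, 0], "claw": 0}
  ]
}}

```text
time: 7.2
eef_pos: [0.4864, 0.166, 0.0631]
tcp_rot: [0.756, 0.582, 0.184, 0.238]
contact_force: [1.4, -0.4, -1.7]
opening: 0.103
```

```bash
cat > f.py <<'E'
from tgt import *
to(toolpos(-.004,dy=.002),RT)
F=ctrl.get_state()["contact_force"];print("F along gx,gy,gz",[round(float(F@v),2) for v in(gx,gy,gz)])
E
python3 f.py
```

```text
t 7.2 eef [0.4864 0.166  0.0631] q [ 0.279 -0.029  2.362 -0.862  0.396  1.275] open 0.103 F [ 1.43 -0.41 -1.69]
dp [-0.0003, -0.0035, 0.0028] dr [0.0005, -0.0008, -0.0004] rows>= 1.0
F along gx,gy,gz [0.25, -0.03, -2.24]
```

Request:
{"op": "carry_out", "data": {
  "commands": [
    {"delta_pos": [0, -0.001, 0.001], "delta_rot": [0, 0, 0], "claw": 0},
    {"delta_pos": [0, -0.0025, 0.002], "delta_rot": [0, 0, 0], "claw": 0},
    {"delta_pos": [0, -0.0025, 0.002], "delta_rot": [0, 0, 0], "claw": 0}
  ]
}}

```text
time: 7.45
eef_pos: [0.4871, 0.1663, 0.0623]
tcp_rot: [0.755, 0.581, 0.185, 0.24]
contact_force: [-3.2, -1.8, 8.6]
opening: 0.107
```

```bash
python3 f.py;python3 look.py d; python3 chk.py d
```

```text
t 7.45 eef [0.4871 0.1663 0.0623] q [ 0.28  -0.025  2.362 -0.878  0.394  1.293] open 0.107 F [-3.22 -1.76  8.6 ]
dp [-0.0008, -0.0035, 0.0017] dr [0.0042, -0.0006, -0.0009] rows>= 1.0
F along gx,gy,gz [2.75, -2.52, 8.57]
side 513 grip-frame x [ 0.   3.5  6.7 12.9 55.3 60.3 63.3] y [-79.9 -74.3 -69.4 -20.1  47.4  60.3  72.3] z [ 4.2  7.2 11.3 16.2 56.  65.1 93.7]
   xleg 223 x [20.3 20.8 24.3 42.5 59.3 61.6 63.3] z [ 4.2  5.9  9.9 13.6 16.2 64.3 93.7]
   zleg 215 x [ 0.1  3.   5.5  9.3 11.9 22.8 42.9] z [20.9 21.6 25.2 42.3 63.5 68.5 93.7]
   xleg inner z= a+bx+cy [ 0.0144 -0.0106 -0.0039]
   zleg inner x= a+bz+cy [0.0082 0.0353 0.0113]
top 822 grip-frame x [ 3.3  5.3  7.5 21.9 53.2 59.7 62.2] y [-70.2 -67.3 -57.4  -6.9  51.4  61.8  65.2] z [ 0.9  5.2  8.  13.3 48.8 61.  67.8]
   xleg 422 x [20.1 21.9 25.1 41.1 57.1 60.5 62.2] z [ 1.   4.8  7.2 11.6 15.1 17.8 21.1]
   zleg 233 x [ 3.3  4.1  6.1  9.  11.7 12.7 56.2] z [20.  20.4 23.4 41.9 59.7 63.8 67.8]
   xleg inner z= a+bx+cy [ 0.0124 -0.0303 -0.0022]
   zleg inner x= a+bz+cy [ 0.0094 -0.0135  0.002 ]
```

View pics/d_side.png

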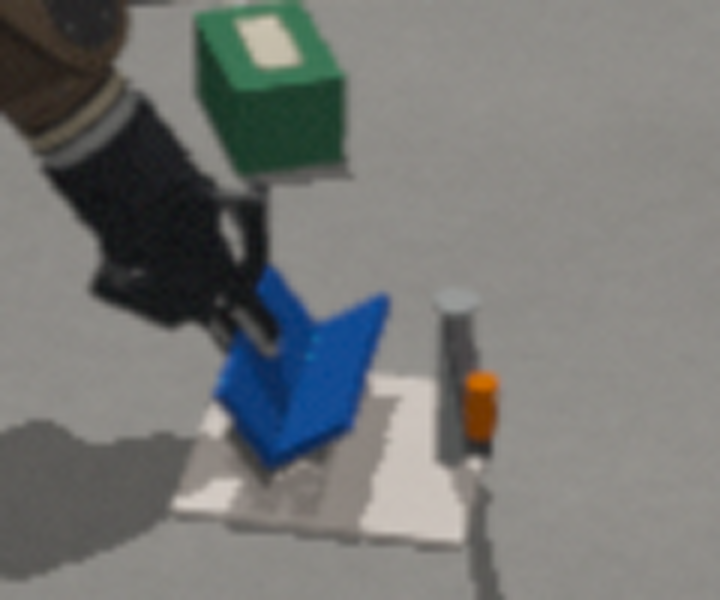

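View pics/d_top.png

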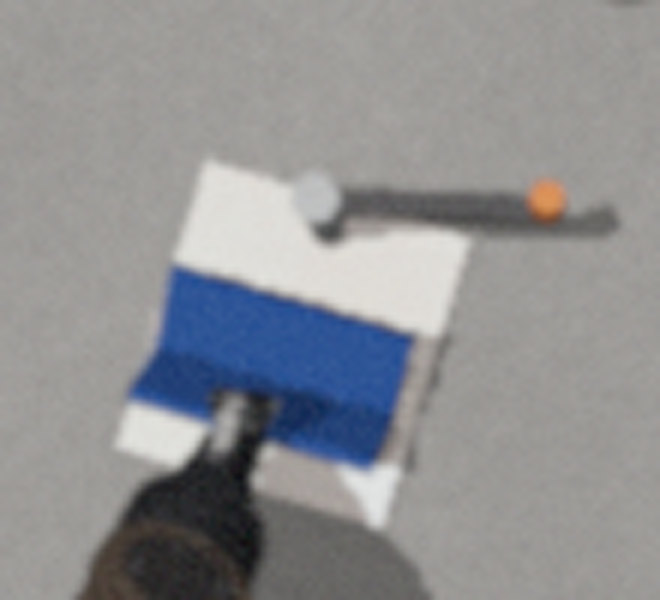

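It has bottomed along the z leg with 8.6 N, within about 1 mm of plan. Next I slide it along -x of the guard until it meets the other leg.

Request:
{"op": "carry_out", "data": {
  "commands": [
    {"delta_pos": [0, -0.001, 0.0005], "delta_rot": [0.004, 0, 0], "claw": 0},
    {"delta_pos": [0, -0.002, 0.0005], "delta_rot": [0.004, 0, 0], "claw": 0},
    {"delta_pos": [0, -0.002, 0.0005], "delta_rot": [0.004, 0, 0], "claw": 0}
  ]
}}

```text
time: 7.8
eef_pos: [0.4871, 0.1664, 0.0623]
tcp_rot: [0.756, 0.581, 0.184, 0.239]
contact_force: [-2.0, -3.7, 6.4]
opening: 0.102
```

```bash
python3 f.py
```

```text
t 7.8 eef [0.4871 0.1664 0.0623] q [ 0.28  -0.025  2.361 -0.875  0.395  1.29 ] open 0.102 F [-1.95 -3.72  6.37]
dp [-0.0008, -0.0035, 0.0018] dr [0.0029, 0.0, -0.001] rows>= 1.0
F along gx,gy,gz [2.89, -4.1, 5.76]
```

Request:
{"op": "carry_out", "data": {
  "commands": [
    {"delta_pos": [-0.001, -0.002, 0.001], "delta_rot": [0.003, 0, 0], "claw": 0},
    {"delta_pos": [-0.001, -0.004, 0.0015], "delta_rot": [0.003, 0, 0], "claw": 0},
    {"delta_pos": [-0.001, -0.004, 0.0015], "delta_rot": [0.003, 0, 0], "claw": 0},
    {"delta_pos": [-0.001, -0.004, 0.0015], "delta_rot": [0.003, 0, 0], "claw": 0}
  ]
}}

```text
time: 8.13
eef_pos: [0.4871, 0.1664, 0.0623]
tcp_rot: [0.755, 0.581, 0.186, 0.24]
contact_force: [-6.5, -2.3, 15.6]
opening: 0.101
```

```bash
python3 f.py;python3 look.py e; python3 chk.py e
```

```text
t 8.13 eef [0.4871 0.1664 0.0623] q [ 0.28  -0.025  2.363 -0.884  0.393  1.299] open 0.101 F [-6.54 -2.26 15.59]
dp [-0.0008, -0.0035, 0.0017] dr [0.0059, -0.0008, -0.0013] rows>= 1.0
F along gx,gy,gz [4.24, -3.85, 16.07]
side 511 grip-frame x [-2.3  4.   7.1 13.5 56.6 60.1 62.1] y [-78.6 -74.5 -68.1 -20.3  48.   61.9  73.9] z [ 3.   6.9 10.9 16.1 55.9 64.6 93.1]
   xleg 219 x [20.  20.9 23.8 42.2 59.1 61.  62.1] z [ 4.3  6.6  9.1 13.5 16.1 58.7 93.1]
   zleg 219 x [-1.7  3.   6.1  9.2 12.5 21.1 42.3] z [20.  20.5 24.2 41.9 62.5 66.  93.1]
   xleg inner z= a+bx+cy [0.0132 0.0144 0.0016]
   zleg inner x= a+bz+cy [0.0096 0.0066 0.0074]
top 827 grip-frame x [ 3.8  6.   7.9 21.6 53.7 59.4 62.1] y [-69.9 -67.2 -57.   -7.3  52.1  61.6  64.5] z [ 1.2  5.5  8.2 13.3 48.3 61.6 65.2]
   xleg 432 x [20.  21.  25.  41.4 57.2 60.  62.1] z [ 2.2  5.5  7.6 11.7 15.6 17.9 19.6]
   zleg 232 x [ 3.8  5.1  6.4  9.  11.6 12.9 14. ] z [20.  20.7 23.6 41.7 60.6 64.1 65.2]
   xleg inner z= a+bx+cy [ 0.0116  0.0044 -0.0011]
   zleg inner x= a+bz+cy [ 0.0096 -0.0126  0.0042]
```

View pics/e_side.png

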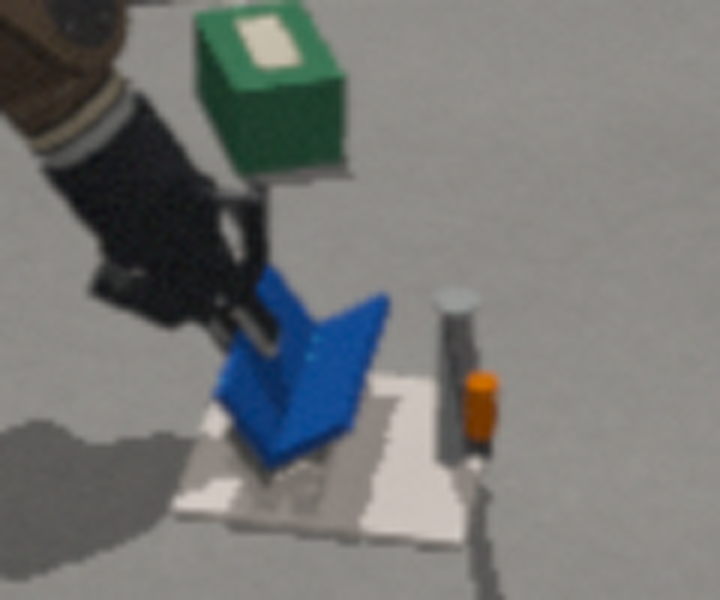

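```bash
cat > rel.py <<'E'
from tgt import *
import sys
o=RO+[0,0,.02];G=np.c_[gx,gy,gz]
def faces(im,d,cm,blue):
    W=cloud(cm,d);h=cv2.cvtColor(im,cv2.COLOR_RGB2HSV)
    if blue: m=(h[...,0]>105)&(h[...,0]<128)&(h[...,1]>130)
    else: m=(h[...,2]<165)&(h[...,1]<60)
    m&=(d>0);q=((W-o)@G)[m]*1000
    lo,hi,t=(30,65,8) if blue else (16,40,7)
    c=20 if blue else 10
    q=q[(abs(q[:,1])<60)]
    a=q[(q[:,0]>lo)&(q[:,0]<hi)&(abs(q[:,2]-c)<t)];b=q[(q[:,2]>lo)&(q[:,2]<hi)&(abs(q[:,0]-c)<t)]
    p=lambda A,y:np.linalg.lstsq(A,y,rcond=None)[0].round(3)
    r=[]
    for nm,s,i,j in(("xleg inner face z",a,0,2),("zleg inner face x",b,2,0)):
        if len(s)>15: print(cm,"blue" if blue else "grey",nm,len(s),"median",np.median(s[:,j]).round(1),"fit at 45/slope/yslope",p(np.c_[np.ones(len(s)),s[:,i]-45,s[:,1]],s[:,j]))
for cm in("top","side"):
    z=np.load(cm+"0.npz");faces(z["im"],z["d"],cm,False)
    z=np.load(f"{cm}_{sys.argv[1]}.npz");faces(z["im"],z["d"],cm,True)
E
python3 rel.py e
```

```text
top grey xleg inner face z 207 median 10.2 fit at 45/slope/yslope [ 9.811e+00 -2.600e-02 -6.000e-03]
top grey zleg inner face x 124 median 9.7 fit at 45/slope/yslope [ 9.364e+00 -1.000e-02  1.000e-03]
top blue xleg inner face z 326 median 20.8 fit at 45/slope/yslope [ 2.0671e+01  1.1000e-02 -5.0000e-03]
top blue zleg inner face x 154 median 19.7 fit at 45/slope/yslope [ 1.9733e+01 -3.2000e-02  4.0000e-03]
side grey xleg inner face z 86 median 13.0 fit at 45/slope/yslope [ 1.3159e+01  8.0000e-03 -0.0000e+00]
side grey zleg inner face x 105 median 10.2 fit at 45/slope/yslope [ 9.468 -0.038  0.013]
side blue xleg inner face z 123 median 22.9 fit at 45/slope/yslope [2.2765e+01 1.9000e-02 4.0000e-03]
side blue zleg inner face x 121 median 19.9 fit at 45/slope/yslope [2.0273e+01 3.0000e-03 1.2000e-02]
```

The face offsets, blue minus grey, are 10.6 and 10.0 mm from the top camera and 9.9 and 9.7 mm from the side. That is fully home on both legs. Now the ends.

```bash
cat > ends.py <<'E'
from tgt import *
import sys
o=RO+[0,0,.02];G=np.c_[gx,gy,gz]
for cm in("top","side"):
  for nm,f in(("grey",cm+"0.npz"),("blue",f"{cm}_{sys.argv[1]}.npz")):
    z=np.load(f);im,d=z["im"],z["d"];q=((cloud(cm,d)-o)@G)*1000;h=cv2.cvtColor(im,cv2.COLOR_RGB2HSV)
    if nm=="blue": m=(h[...,0]>105)&(h[...,0]<128)&(h[...,1]>130)&(abs(q[...,2]-20)<8)&(q[...,0]>30)&(q[...,0]<65)
    else: m=(h[...,2]<140)&(h[...,1]<60)&(abs(q[...,2]-11)<7)&(q[...,0]>16)&(q[...,0]<40)
    m&=(d>0)&(abs(q[...,1])<90);y=q[m][:,1]
    print(cm,nm,len(y),np.percentile(y,[0,2,50,98,100]).round(1))
E
python3 ends.py e
```

```text
top grey 238 [-67.7 -65.8  -3.4  67.1  70.1]
top blue 363 [-67.  -64.4   0.4  64.7  67.3]
side grey 121 [-82.  -78.5 -17.1  68.1  70.4]
side blue 152 [-74.3 -71.5 -13.3  62.5  65.5]
```

Level within about 1 mm. I'll relax the push, then open and look.

Request:
{"op": "carry_out", "data": {
  "commands": [
    {"delta_pos": [0, 0, 0], "delta_rot": [0, 0, 0], "claw": 0},
    {"delta_pos": [0, 0, 0], "delta_rot": [0, 0, 0], "claw": 0},
    {"delta_pos": [0, 0, 0], "delta_rot": [0, 0, 0], "claw": 15},
    {"delta_pos": [0, 0, 0], "delta_rot": [0, 0, 0], "claw": 25},
    {"delta_pos": [0, 0, 0], "delta_rot": [0, 0, 0], "claw": 30},
    {"delta_pos": [0, 0, 0], "delta_rot": [0, 0, 0], "claw": 30},
    {"delta_pos": [0, 0, 0], "delta_rot": [0, 0, 0], "claw": 30}
  ]
}}

```text
time: 8.82
eef_pos: [0.487, 0.1664, 0.062]
tcp_rot: [0.755, 0.581, 0.185, 0.24]
contact_force: [-0.6, -0.3, -0.9]
opening: 0.302
```

```bash
python3 f.py;python3 look.py f; python3 rel.py f; python3 ends.py f
```

```text
t 8.82 eef [0.487  0.1664 0.062 ] q [ 0.28  -0.025  2.363 -0.884  0.393  1.299] open 0.302 F [-0.55 -0.3  -0.93]
dp [-0.0008, -0.0032, 0.0016] dr [0.0054, -0.0008, -0.0012] rows>= 1.0
F along gx,gy,gz [-0.91, -0.43, -0.5]
top grey xleg inner face z 207 median 10.2 fit at 45/slope/yslope [ 9.811e+00 -2.600e-02 -6.000e-03]
top grey zleg inner face x 124 median 9.7 fit at 45/slope/yslope [ 9.364e+00 -1.000e-02  1.000e-03]
top blue xleg inner face z 330 median 20.0 fit at 45/slope/yslope [ 2.0006e+01  7.0000e-03 -3.0000e-03]
top blue zleg inner face x 142 median 19.7 fit at 45/slope/yslope [ 1.9704e+01 -5.0000e-03  6.0000e-03]
side grey xleg inner face z 86 median 13.0 fit at 45/slope/yslope [ 1.3159e+01  8.0000e-03 -0.0000e+00]
side grey zleg inner face x 105 median 10.2 fit at 45/slope/yslope [ 9.468 -0.038  0.013]
side blue xleg inner face z 120 median 22.7 fit at 45/slope/yslope [ 2.2622e+01  2.9000e-02 -4.0000e-03]
side blue zleg inner face x 124 median 20.2 fit at 45/slope/yslope [2.0181e+01 2.0000e-03 4.0000e-03]
top grey 238 [-67.7 -65.8  -3.4  67.1  70.1]
top blue 365 [-66.5 -63.5   0.7  63.7  66.3]
side grey 121 [-82.  -78.5 -17.1  68.1  70.4]
side blue 156 [-74.9 -71.5 -11.8  62.9  69.7]
```

View pics/f_side.png

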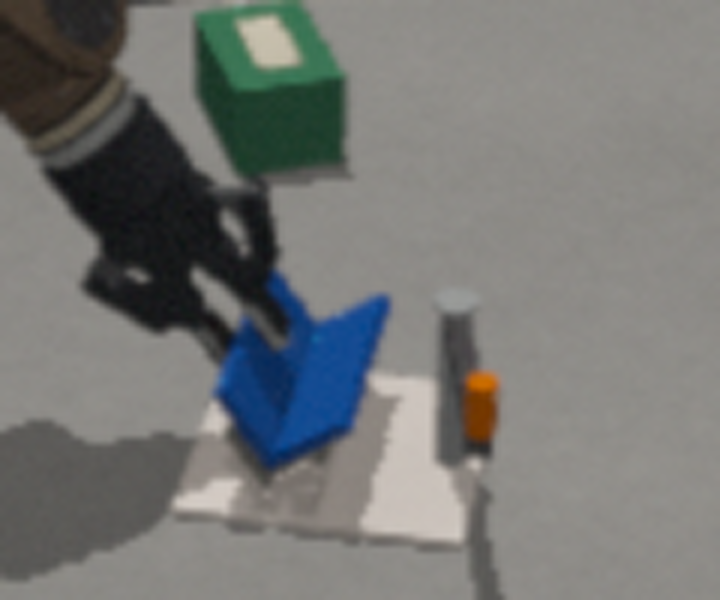

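Released and still nested: offsets are 9.8/10.0 mm (top) and 9.7/10.0 mm (side). I'll back off along the tool axis, then straight up.

Request:
{"op": "carry_out", "data": {
  "commands": [
    {"delta_pos": [0, 0, -0.015], "delta_rot": [0, 0, 0], "claw": 30},
    {"delta_pos": [0, 0, -0.035], "delta_rot": [0, 0, 0], "claw": 30},
    {"delta_pos": [0, 0, -0.055], "delta_rot": [0, 0, 0], "claw": 30},
    {"delta_pos": [0, 0.015, -0.075], "delta_rot": [0, 0, 0], "claw": 30},
    {"delta_pos": [0, 0.04, -0.11], "delta_rot": [0, 0, 0], "claw": 30},
    {"delta_pos": [0, 0.07, -0.14], "delta_rot": [0, 0, 0], "claw": 30},
    {"delta_pos": [0, 0.09, -0.165], "delta_rot": [0, 0, 0], "claw": 30},
    {"delta_pos": [0, 0.09, -0.165], "delta_rot": [0, 0, 0], "claw": 30}
  ]
}}

```text
time: 9.58
eef_pos: [0.4701, 0.173, 0.2599]
tcp_rot: [0.754, 0.579, 0.194, 0.243]
contact_force: [0.0, -0.8, 1.1]
opening: 0.3
```

```bash
cat > k.py <<'E'
from tgt import *
import sys
HP=np.array([.592,.135]);rk=lambda v:Rk.apply([v[0],v[1],0])[:2]
def knob(th,z=.112,rad=.125): return np.r_[HP+rad*rk((-np.cos(th),-np.sin(th))),z]
def kyaw(th):  # tool y opposite to closing tangent
    t=rk((np.sin(th),-np.cos(th)));return yawdown(np.arctan2(t[1],t[0]))
E
python3 - <<'E'
from k import *
print(knob(1.81),knob(0))
to(knob(1.81,.23),kyaw(1.81))
E
python3 look.py g; python3 rel.py g; python3 ends.py g
python3 - <<'E'
from h import *
for n,b,z in(("top",(265,170,300,200),.152),("side",(300,180,340,215),.135)):
    im=np.load(f"{n}_g.npz")["im"];h=cv2.cvtColor(im,cv2.COLOR_RGB2HSV)
    m=(h[...,0]<20)&(h[...,1]>130);m[:b[1]]=0;m[b[3]:]=0;m[:,:b[0]]=0;m[:,b[2]:]=0
    v,u=np.nonzero(m);print(n,u.mean(),v.mean(),len(u),plane(n,(u.mean(),v.mean()),z).round(4))
E
```

```text
[0.58961201 0.01002281 0.112     ] [0.47114708 0.16693072 0.112     ]
t 9.58 eef [0.4701 0.173  0.2599] q [ 0.31  -0.397  2.256 -0.457  0.78   0.817] open 0.3 F [ 0.03 -0.8   1.14]
dp [-0.1274, 0.11, 0.1158] dr [0.63, 0.0654, -0.234] rows>= 6.0
top grey xleg inner face z 207 median 10.2 fit at 45/slope/yslope [ 9.811e+00 -2.600e-02 -6.000e-03]
top grey zleg inner face x 124 median 9.7 fit at 45/slope/yslope [ 9.364e+00 -1.000e-02  1.000e-03]
top blue xleg inner face z 318 median 19.8 fit at 45/slope/yslope [ 1.9943e+01  0.0000e+00 -5.0000e-03]
top blue zleg inner face x 145 median 19.7 fit at 45/slope/yslope [2.0039e+01 7.0000e-03 8.0000e-03]
side grey xleg inner face z 86 median 13.0 fit at 45/slope/yslope [ 1.3159e+01  8.0000e-03 -0.0000e+00]
side grey zleg inner face x 105 median 10.2 fit at 45/slope/yslope [ 9.468 -0.038  0.013]
side blue xleg inner face z 123 median 22.8 fit at 45/slope/yslope [ 2.2766e+01  0.0000e+00 -7.0000e-03]
side blue zleg inner face x 148 median 20.6 fit at 45/slope/yslope [ 2.053e+01 -1.000e-03 -0.000e+00]
top grey 238 [-67.7 -65.8  -3.4  67.1  70.1]
top blue 354 [-66.1 -63.7  -0.9  64.2  67.2]
side grey 121 [-82.  -78.5 -17.1  68.1  70.4]
side blue 160 [-79.3 -75.3 -13.8  62.8  66.2]
top 280.57142857142856 183.38095238095238 21 [[0.5905 0.0116 0.152 ]]
side 319.45762711864404 197.10169491525423 59 [[0.592  0.0159 0.135 ]]
```

View pics/g_side.png

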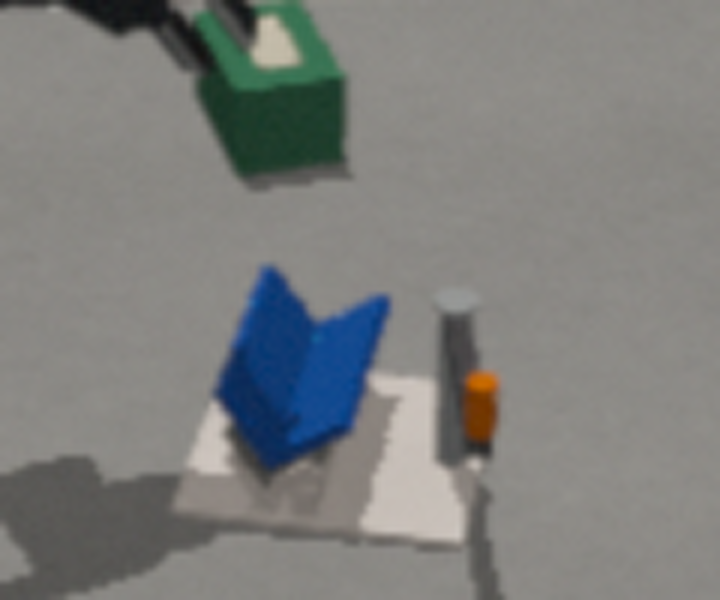

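View pics/g_top.png

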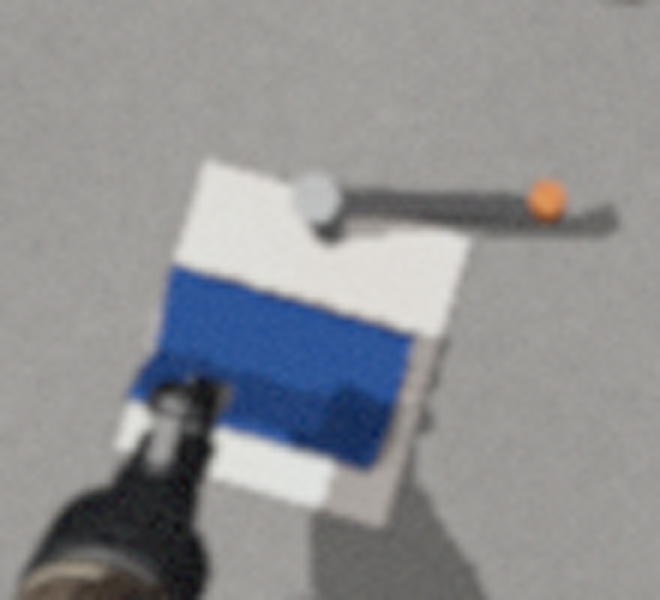

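Nested and clear. Moving above the knob, at world (0.590, 0.012).

Request:
{"op": "carry_out", "data": {
  "commands": [
    {"delta_pos": [-0.127, 0.11, 0.116], "delta_rot": [0.63, 0.065, -0.234], "claw": 40},
    {"delta_pos": [-0.127, 0.11, 0.116], "delta_rot": [0.63, 0.065, -0.234], "claw": 40},
    {"delta_pos": [-0.127, 0.11, 0.116], "delta_rot": [0.63, 0.065, -0.234], "claw": 40},
    {"delta_pos": [-0.127, 0.11, 0.116], "delta_rot": [0.63, 0.065, -0.234], "claw": 40},
    {"delta_pos": [-0.127, 0.11, 0.116], "delta_rot": [0.63, 0.065, -0.234], "claw": 40},
    {"delta_pos": [-0.127, 0.11, 0.116], "delta_rot": [0.63, 0.065, -0.234], "claw": 40},
    {"delta_pos": [-0.127, 0.11, 0.116], "delta_rot": [0.63, 0.065, -0.234], "claw": 40},
    {"delta_pos": [-0.127, 0.11, 0.116], "delta_rot": [0.63, 0.065, -0.234], "claw": 40}
  ]
}}

```text
time: 10.35
eef_pos: [0.5857, 0.0072, 0.2148]
tcp_rot: [0.716, 0.698, -0.009, -0.007]
contact_force: [-0.4, 0.7, -0.4]
opening: 0.401
```

Run:
```python
from k import *
to([.5905,.0115,.112],kyaw(1.81))
im,d=ctrl.read_camera("side");cv2.imwrite("pics/k1.png",cv2.resize(im[130:230,250:370,::-1],None,fx=6,fy=6))
```

```text
t 10.35 eef [0.5857 0.0072 0.2148] q [-0.158  0.112  1.797 -0.006  1.254 -0.132] open 0.401 F [-0.42  0.72 -0.45]
dp [0.0047, 0.007, 0.1027] dr [-0.0222, 0.0028, -0.0054] rows>= 3.0
```

View pics/k1.png

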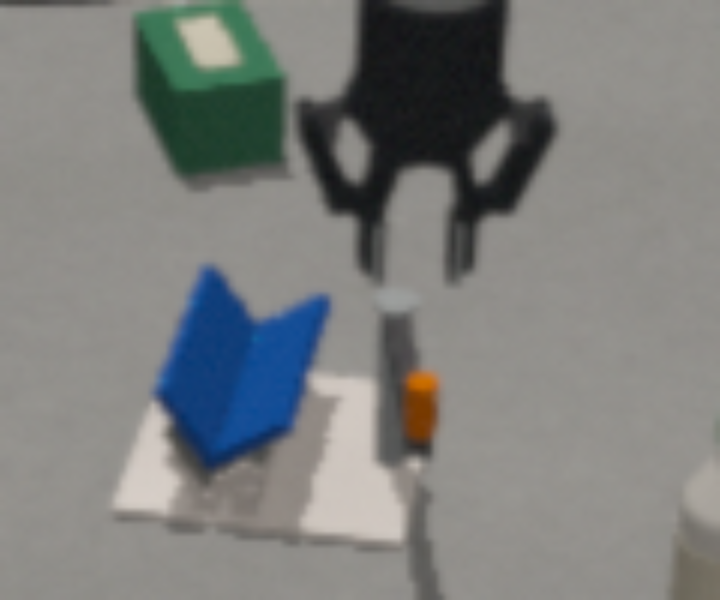

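Fingers straddle the line above the knob at pixel (421,405). I'll align, then descend to TCP z ≈ 0.112.

Request:
{"op": "carry_out", "data": {
  "commands": [
    {"delta_pos": [0.0045, 0.005, 0.02], "delta_rot": [-0.022, 0.003, -0.005], "claw": 40},
    {"delta_pos": [0.0045, 0.006, 0.04], "delta_rot": [-0.022, 0.003, -0.005], "claw": 40},
    {"delta_pos": [0.0045, 0.006, 0.05], "delta_rot": [-0.022, 0.003, -0.005], "claw": 40},
    {"delta_pos": [0.0045, 0.006, 0.05], "delta_rot": [-0.022, 0.003, -0.005], "claw": 40}
  ]
}}

```text
time: 10.73
eef_pos: [0.5866, 0.0148, 0.1633]
tcp_rot: [0.713, 0.701, -0.001, -0.001]
contact_force: [-0.9, 0.3, -0.0]
opening: 0.4
```

Run:
```python
from k import *
to([.5905,.0115,.112],kyaw(1.81))
im,d=ctrl.read_camera("side");cv2.imwrite("pics/k2.png",cv2.resize(im[130:230,250:370,::-1],None,fx=6,fy=6))
```

```text
t 10.73 eef [0.5866 0.0148 0.1633] q [-0.148  0.153  1.85   0.     1.141 -0.132] open 0.4 F [-0.91  0.28 -0.01]
dp [-0.0033, 0.0041, 0.0513] dr [-0.0026, -0.0006, 0.0031] rows>= 2.0
```

View pics/k2.png

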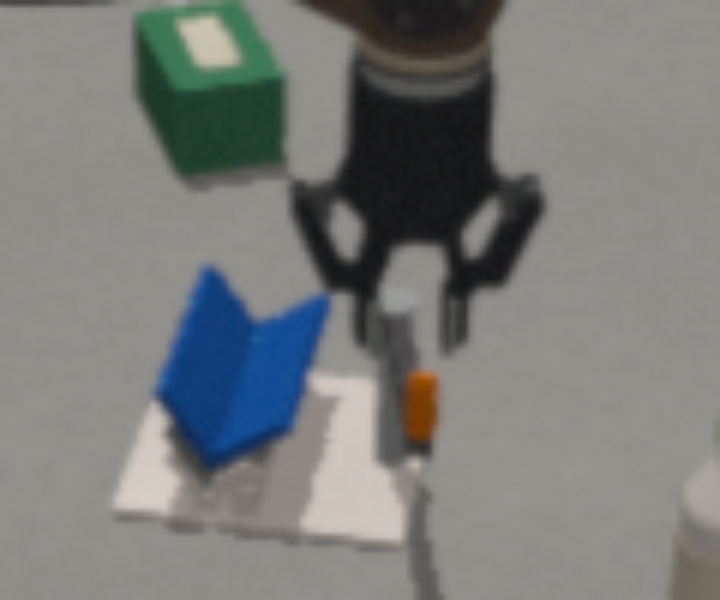

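Request:
{"op": "carry_out", "data": {
  "commands": [
    {"delta_pos": [-0.003, 0.004, 0.0], "delta_rot": [-0.002, 0, 0.003], "claw": 40},
    {"delta_pos": [-0.003, 0.004, 0.025], "delta_rot": [-0.002, 0, 0.003], "claw": 40},
    {"delta_pos": [-0.003, 0.004, 0.051], "delta_rot": [-0.002, 0, 0.003], "claw": 40},
    {"delta_pos": [-0.003, 0.004, 0.051], "delta_rot": [-0.002, 0, 0.003], "claw": 30},
    {"delta_pos": [-0.003, 0.004, 0.051], "delta_rot": [-0.002, 0, 0.003], "claw": 28}
  ]
}}

```text
time: 11.2
eef_pos: [0.5915, 0.0115, 0.1144]
tcp_rot: [0.714, 0.7, 0.001, 0.0]
contact_force: [0.5, -1.1, 1.0]
opening: 0.282
```

Run:
```python
from k import *
to([.5905,.0115,.112],kyaw(1.81))
im,d=ctrl.read_camera("side");cv2.imwrite("pics/k3.png",cv2.resize(im[130:230,250:370,::-1],None,fx=6,fy=6))
```

```text
t 11.2 eef [0.5915 0.0115 0.1144] q [-1.520e-01  2.180e-01  1.872e+00  1.000e-03  1.050e+00 -1.330e-01] open 0.282 F [ 0.49 -1.06  1.  ]
dp [-0.0001, -0.001, 0.0024] dr [0.0013, -0.0004, 0.0001] rows>= 1.0
```

View pics/k3.png

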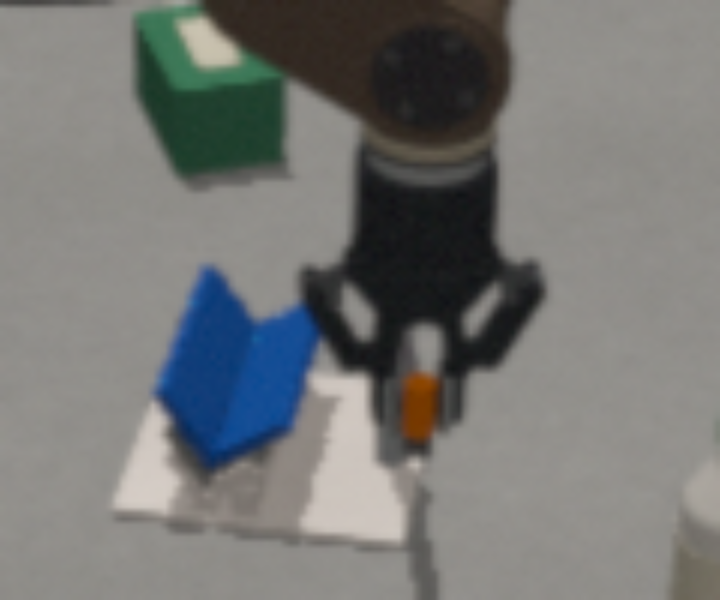

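Both fingers straddle the knob at (421,405). I'll work out the arc rows.

```bash
cat > arc.py <<'E'
from k import *
import sys
s=ctrl.get_state();c=R.from_quat(s["tcp_rot"]);e=s["eef_pos"]
print(s["time"],e.round(4),s["qpos"].round(2),s["contact_force"].round(1))
for th in map(float,sys.argv[1:]):
    print(th,c.inv().apply(knob(th,.113)-e).round(3).tolist(),(c.inv()*kyaw(th)).as_rotvec().round(3).tolist())
E
python3 arc.py 1.7 1.6 1.5 1.4 1.3 1.2 1.1 1.1
```

```text
11.25 [0.5926 0.0113 0.1159] [-0.15  0.22  1.87  0.    1.05 -0.13] [ 0.1  0.4 -0. ]
1.7 [-0.001, -0.017, 0.003] [0.004, -0.0, 0.11]
1.6 [0.001, -0.029, 0.003] [0.004, -0.0, 0.21]
1.5 [0.005, -0.041, 0.003] [0.004, -0.001, 0.31]
1.4 [0.009, -0.053, 0.003] [0.004, -0.001, 0.41]
1.3 [0.015, -0.064, 0.003] [0.004, -0.001, 0.51]
1.2 [0.021, -0.075, 0.003] [0.004, -0.001, 0.61]
1.1 [0.029, -0.084, 0.003] [0.004, -0.002, 0.71]
1.1 [0.029, -0.084, 0.003] [0.004, -0.002, 0.71]
```

Request:
{"op": "carry_out", "data": {
  "commands": [
    {"delta_pos": [-0.001, -0.017, 0.003], "delta_rot": [0.004, 0, 0.11], "claw": 28},
    {"delta_pos": [0.001, -0.029, 0.003], "delta_rot": [0.004, 0, 0.21], "claw": 28},
    {"delta_pos": [0.005, -0.041, 0.003], "delta_rot": [0.004, -0.001, 0.31], "claw": 28},
    {"delta_pos": [0.009, -0.053, 0.003], "delta_rot": [0.004, -0.001, 0.41], "claw": 28},
    {"delta_pos": [0.015, -0.064, 0.003], "delta_rot": [0.004, -0.001, 0.51], "claw": 28},
    {"delta_pos": [0.021, -0.075, 0.003], "delta_rot": [0.004, -0.001, 0.61], "claw": 28},
    {"delta_pos": [0.029, -0.084, 0.003], "delta_rot": [0.004, -0.002, 0.71], "claw": 28},
    {"delta_pos": [0.029, -0.084, 0.003], "delta_rot": [0.004, -0.002, 0.71], "claw": 28}
  ]
}}

```text
time: 11.92
eef_pos: [0.5096, 0.0427, 0.1152]
tcp_rot: [0.913, 0.408, 0.002, 0.001]
contact_force: [-0.5, -0.2, -0.2]
opening: 0.279
```

```bash
python3 arc.py 1.0 0.9 0.8 0.7 0.6 0.5 0.4
python3 - <<'E'
from k import *
im,d=ctrl.read_camera("side");cv2.imwrite("pics/k4.png",cv2.resize(im[130:230,250:370,::-1],None,fx=6,fy=6))
E
```

```text
11.9167 [0.5096 0.0427 0.1152] [-0.11  0.04  2.07 -0.    1.03  0.61] [-0.5 -0.2 -0.2]
1.0 [-0.001, -0.012, 0.002] [0.003, -0.002, 0.099]
0.9 [0.001, -0.025, 0.002] [0.003, -0.002, 0.199]
0.8 [0.004, -0.037, 0.002] [0.003, -0.002, 0.299]
0.7 [0.009, -0.049, 0.002] [0.003, -0.003, 0.399]
0.6 [0.014, -0.06, 0.002] [0.003, -0.003, 0.499]
0.5 [0.021, -0.071, 0.002] [0.002, -0.003, 0.599]
0.4 [0.028, -0.081, 0.002] [0.002, -0.003, 0.699]
```

View pics/k4.png

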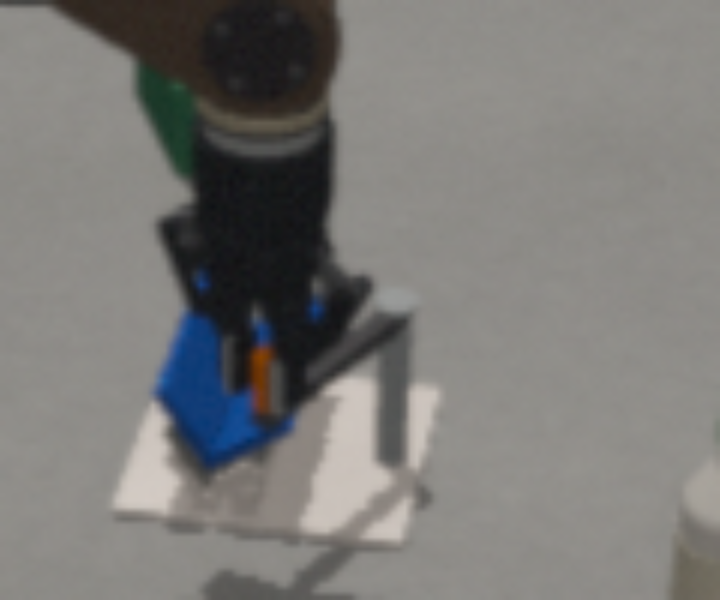

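The keeper follows, with the knob caged at (262,385), and the force is about zero. Continuing.

Request:
{"op": "carry_out", "data": {
  "commands": [
    {"delta_pos": [-0.001, -0.012, 0.002], "delta_rot": [0.003, -0.002, 0.1], "claw": 28},
    {"delta_pos": [0.001, -0.025, 0.002], "delta_rot": [0.003, -0.002, 0.2], "claw": 28},
    {"delta_pos": [0.004, -0.037, 0.002], "delta_rot": [0.003, -0.002, 0.3], "claw": 28},
    {"delta_pos": [0.009, -0.049, 0.002], "delta_rot": [0.003, -0.003, 0.4], "claw": 28},
    {"delta_pos": [0.014, -0.06, 0.002], "delta_rot": [0.003, -0.003, 0.5], "claw": 28},
    {"delta_pos": [0.021, -0.071, 0.002], "delta_rot": [0.002, -0.003, 0.6], "claw": 28},
    {"delta_pos": [0.028, -0.081, 0.002], "delta_rot": [0.002, -0.003, 0.7], "claw": 28},
    {"delta_pos": [0.028, -0.081, 0.002], "delta_rot": [0.002, -0.003, 0.7], "claw": 28}
  ]
}}

```text
time: 12.63
eef_pos: [0.4695, 0.1179, 0.1144]
tcp_rot: [0.997, 0.073, 0.002, 0.0]
contact_force: [-0.9, -0.1, -0.1]
opening: 0.28
```

```bash
python3 arc.py 0.3 0.2 0.1 0.0 -0.03 -0.06
```

```text
12.6333 [0.4695 0.1179 0.1144] [ 0.04 -0.02  2.13 -0.    1.03  1.46] [-0.9 -0.1 -0.1]
0.3 [-0.001, -0.012, 0.001] [0.001, -0.004, 0.105]
0.2 [0.001, -0.024, 0.001] [0.0, -0.004, 0.205]
0.1 [0.004, -0.037, 0.001] [0.0, -0.004, 0.305]
0.0 [0.009, -0.048, 0.001] [-0.0, -0.004, 0.405]
-0.03 [0.01, -0.052, 0.001] [-0.0, -0.004, 0.435]
-0.06 [0.012, -0.055, 0.001] [-0.0, -0.004, 0.465]
```

Request:
{"op": "carry_out", "data": {
  "commands": [
    {"delta_pos": [-0.001, -0.012, 0.001], "delta_rot": [0, -0.004, 0.1], "claw": 28},
    {"delta_pos": [0.001, -0.024, 0.001], "delta_rot": [0, -0.004, 0.2], "claw": 28},
    {"delta_pos": [0.004, -0.037, 0.001], "delta_rot": [0, -0.004, 0.3], "claw": 28},
    {"delta_pos": [0.009, -0.048, 0.001], "delta_rot": [0, -0.004, 0.4], "claw": 28},
    {"delta_pos": [0.01, -0.051, 0.001], "delta_rot": [0, -0.004, 0.43], "claw": 28},
    {"delta_pos": [0.01, -0.052, 0.001], "delta_rot": [0, -0.004, 0.43], "claw": 28}
  ]
}}

```text
time: 13.13
eef_pos: [0.4734, 0.1708, 0.1145]
tcp_rot: [0.99, -0.139, 0.001, -0.0]
contact_force: [0.1, -1.4, 0.3]
opening: 0.282
```

```bash
python3 arc.py 0.0 -0.03 -0.06
python3 look.py h
```

```text
13.1333 [0.4734 0.1708 0.1145] [ 0.14  0.03  2.08 -0.    1.03  1.99] [ 0.1 -1.4  0.3]
0.0 [-0.001, 0.004, 0.001] [-0.001, -0.002, -0.02]
-0.03 [-0.001, 0.001, 0.001] [-0.001, -0.002, 0.01]
-0.06 [-0.001, -0.003, 0.001] [-0.001, -0.002, 0.04]
```

View pics/h_side.png

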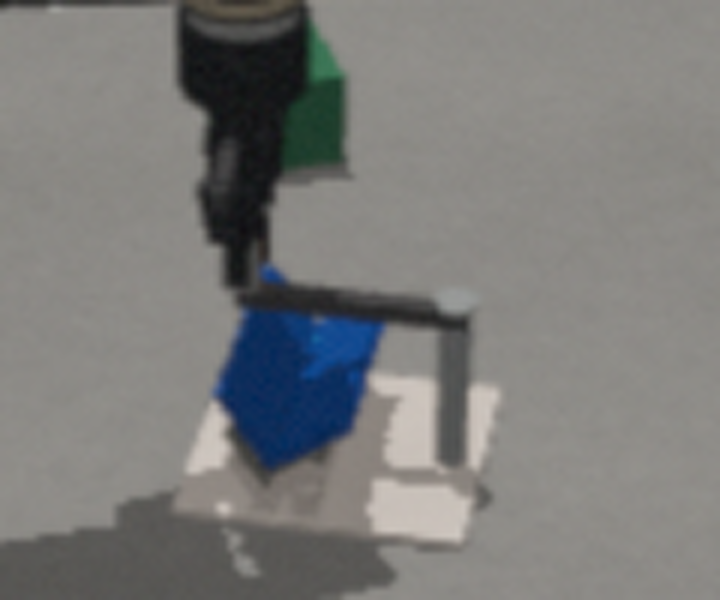

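View pics/h_top.png

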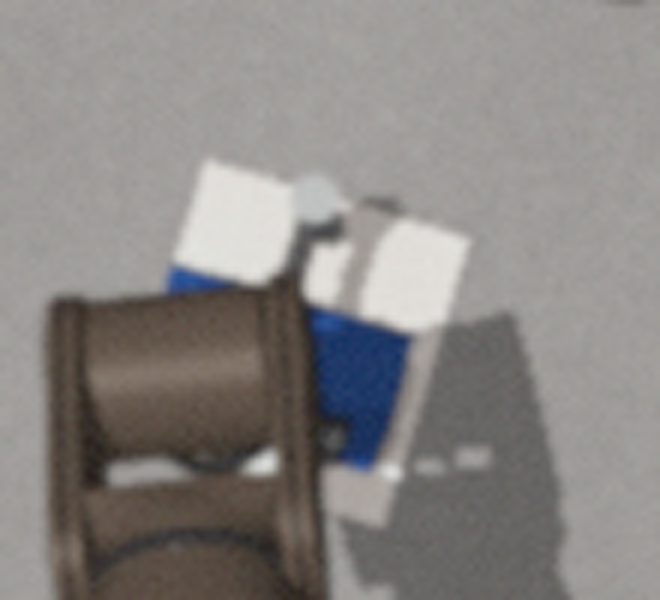

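Near closed. I'll push 4-5 mm further until the stop answers.

Request:
{"op": "carry_out", "data": {
  "commands": [
    {"delta_pos": [-0.001, -0.003, 0], "delta_rot": [0, 0, 0], "claw": 28},
    {"delta_pos": [-0.001, -0.005, 0], "delta_rot": [0, 0, 0], "claw": 28},
    {"delta_pos": [-0.001, -0.005, 0], "delta_rot": [0, 0, 0], "claw": 28}
  ]
}}

```text
time: 13.48
eef_pos: [0.4728, 0.1721, 0.1139]
tcp_rot: [0.991, -0.137, -0.0, 0.004]
contact_force: [-2.8, -11.1, 2.0]
opening: 0.284
```

```bash
python3 arc.py 0.0 -0.05
```

```text
13.4833 [0.4728 0.1721 0.1139] [ 0.15  0.03  2.08 -0.01  1.03  2.  ] [ -2.8 -11.1   2. ]
0.0 [-0.0, 0.005, 0.001] [0.008, -0.001, -0.017]
-0.05 [-0.0, -0.001, 0.001] [0.008, -0.001, 0.033]
```

The stop pushes back with 11 N, so it is closed. I'll ease back 3 mm to centre on the knob, open slightly, lift off and check.

Request:
{"op": "carry_out", "data": {
  "commands": [
    {"delta_pos": [0, 0.003, 0], "delta_rot": [0, 0, 0], "claw": 28},
    {"delta_pos": [0, 0.004, 0], "delta_rot": [0, 0, 0], "claw": 36},
    {"delta_pos": [0, 0.004, -0.005], "delta_rot": [0, 0, 0], "claw": 40},
    {"delta_pos": [0, 0.004, -0.03], "delta_rot": [0, 0, 0], "claw": 40},
    {"delta_pos": [0, 0.004, -0.06], "delta_rot": [0, 0, 0], "claw": 40},
    {"delta_pos": [0, 0.004, -0.1], "delta_rot": [0, 0, 0], "claw": 40},
    {"delta_pos": [0, 0.004, -0.14], "delta_rot": [0, 0, 0], "claw": 40},
    {"delta_pos": [0, 0.004, -0.14], "delta_rot": [0, 0, 0], "claw": 40}
  ]
}}

```text
time: 14.15
eef_pos: [0.4764, 0.1705, 0.2647]
tcp_rot: [0.991, -0.137, 0.008, 0.001]
contact_force: [1.1, -0.1, 1.9]
opening: 0.402
```

Run:
```python
from k import *
to([.45,-.12,.28],kyaw(0))
```

```text
t 14.15 eef [0.4764 0.1705 0.2647] q [ 0.147 -0.132  1.947 -0.008  1.311  1.994] open 0.402 F [ 1.05 -0.13  1.86]
dp [0.0536, 0.2868, -0.0143] dr [0.0005, -0.0169, -0.0162] rows>= 8.0
```

Moving the arm aside for a clear last look.

Request:
{"op": "carry_out", "data": {
  "commands": [
    {"delta_pos": [0.054, 0.287, -0.014], "delta_rot": [0, 0, 0], "claw": 40},
    {"delta_pos": [0.054, 0.287, -0.014], "delta_rot": [0, 0, 0], "claw": 40},
    {"delta_pos": [0.054, 0.287, -0.014], "delta_rot": [0, 0, 0], "claw": 40},
    {"delta_pos": [0.054, 0.287, -0.014], "delta_rot": [0, 0, 0], "claw": 40},
    {"delta_pos": [0.054, 0.287, -0.014], "delta_rot": [0, 0, 0], "claw": 40},
    {"delta_pos": [0.054, 0.287, -0.014], "delta_rot": [0, 0, 0], "claw": 40},
    {"delta_pos": [0.054, 0.287, -0.014], "delta_rot": [0, 0, 0], "claw": 40},
    {"delta_pos": [0.054, 0.287, -0.014], "delta_rot": [0, 0, 0], "claw": 40}
  ]
}}

```text
time: 14.82
eef_pos: [0.4502, -0.1264, 0.2812]
tcp_rot: [0.99, -0.14, 0.01, 0.003]
contact_force: [0.4, 0.3, -0.3]
opening: 0.397
```

```bash
python3 look.py i; python3 rel.py i; python3 ends.py i
python3 - <<'E'
from k import *
for n,b,z in(("top",(190,170,300,240),.152),("side",(250,150,345,215),.135)):
    im=np.load(f"{n}_i.npz")["im"];h=cv2.cvtColor(im,cv2.COLOR_RGB2HSV)
    m=(h[...,0]<20)&(h[...,1]>130);m[:b[1]]=0;m[b[3]:]=0;m[:,:b[0]]=0;m[:,b[2]:]=0
    v,u=np.nonzero(m)
    if len(u)<3: continue
    p=plane(n,(u.mean(),v.mean()),z)[0];q=Rk.inv().apply(np.r_[p[:2]-HP,0]);print(n,len(u),p.round(4),"len",np.hypot(*q[:2]).round(3),"theta",np.arctan2(-q[1],-q[0]).round(3))
    full=im.copy();cv2.imwrite(f"pics/full_{n}.png",full[:,:,::-1])
E
```

```text
top grey xleg inner face z 207 median 10.2 fit at 45/slope/yslope [ 9.811e+00 -2.600e-02 -6.000e-03]
top grey zleg inner face x 124 median 9.7 fit at 45/slope/yslope [ 9.364e+00 -1.000e-02  1.000e-03]
top blue xleg inner face z 281 median 20.0 fit at 45/slope/yslope [ 2.0104e+01 -1.3000e-02 -4.0000e-03]
top blue zleg inner face x 163 median 19.6 fit at 45/slope/yslope [1.9645e+01 2.0000e-03 1.0000e-03]
side grey xleg inner face z 86 median 13.0 fit at 45/slope/yslope [ 1.3159e+01  8.0000e-03 -0.0000e+00]
side grey zleg inner face x 105 median 10.2 fit at 45/slope/yslope [ 9.468 -0.038  0.013]
side blue xleg inner face z 118 median 22.8 fit at 45/slope/yslope [ 2.2669e+01  2.2000e-02 -3.0000e-03]
side blue zleg inner face x 133 median 20.0 fit at 45/slope/yslope [1.9898e+01 2.3000e-02 1.0000e-03]
top grey 238 [-67.7 -65.8  -3.4  67.1  70.1]
top blue 317 [-66.1 -63.4  -9.4  64.2  67. ]
side grey 121 [-82.  -78.5 -17.1  68.1  70.4]
side blue 147 [-73.2 -72.  -18.1  55.5  62.6]
top 17 [0.4741 0.1661 0.152 ] len 0.122 theta 0.0
```

View pics/i_side.png

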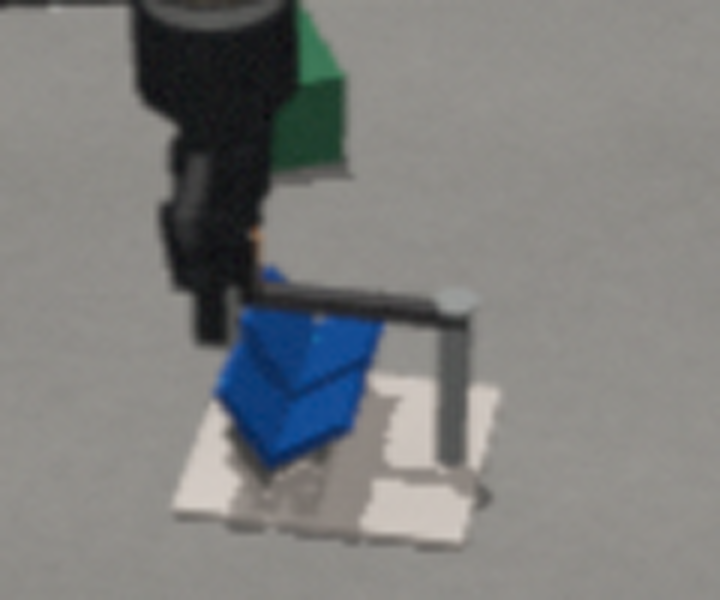

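View pics/full_top.png

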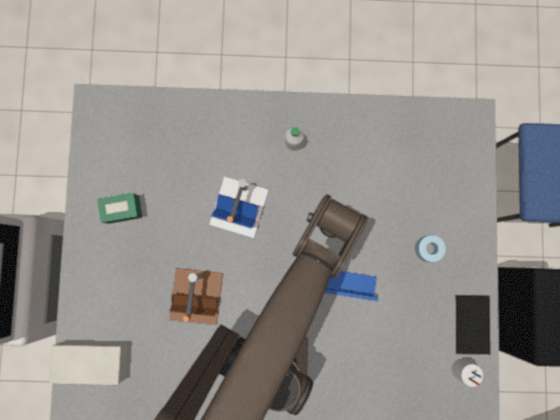

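The top view shows the keeper closed over the nested guards, with the knob at about (230,219) and a measured angle of 0.0 rad. The bottle, roll and box are where they started, and the arm is clear. Handing in.

```bash
python3 -c "
from plant import ctrl
print(ctrl.sign_off())"
```

```text
the job is handed in; nothing more can be done
None
```

The blue guard is nested in the grey one, released, and the keeper arm is swung fully closed over both. I handed the job in shortly after the 14.8 s mark of the 58 s allowed; the hand-in gave no verdict.

**How it went:** I gripped the blue guard by its upright leg, tilted it 35° and lowered it into the grey guard. I pressed it home on both legs, with up to 16 N at the wrist, before letting go. Then I caged the knob between the fingers and swung it round until the stop pushed back with 11 N.

**Last checks:**

| Check | Result |
|---|---|
| Blue faces relative to grey faces (nominal 10 mm) | 9.8 and 9.9 mm (top camera), 9.8 and 9.8 mm (side camera) |
| Ends level | centres within about 1 mm (top camera) |
| Keeper angle | about 0.0 rad (top camera only) |
| Bottle, roll and box | not moved, judged by eye in the last top picture |
| Arm | clear of everything, about 0.6 N on the tool |

**What disagreed or was weak:**
- **Fingertips:** the pictures put the fingertips about 10–20 mm behind the TCP, not 17 mm ahead as the text says. I followed the pictures.
- **Side-camera depth:** it reads the grey x-leg face about 3 mm higher than the top camera does. The face offsets above are differences within one camera, so this mostly cancels.
- **Side-camera ends:** its end readings were noisy and partly hidden by the keeper arm, so I relied on the top camera there.
- **Grey guard:** it was hidden under the blue one at the end, so I compared against its position before nesting.

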